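# Lock the stapler and markers away in the push-to-open lock box

### The job

Put the things that lie in front of the mouse, on the right half of the desk near its front edge (felt markers and, in some cases, a stapler), away in the drawer of the grey lock box: swing the steel hasp well aside off its catch, press the drawer front in until it springs out, take hold of the front and draw it fully open, and lay the things in the drawer. Then push the drawer home until it latches and stays shut, and swing the hasp fully back over the catch post. Leave the mouse and everything else on the desk where it is.

Things in the scene. Friction and masses are not known exactly. Their poses are not given: they have to be found in the camera images.
- drawer (a joint): push-push drawer of the lock box, m: 0 = shut, latched (reads up to 0.001); -0.010 = pressed to the stop; 0.150 = fully open. Shut: press in 8 mm or more (4 N) and let go: it springs out to about 0.048 and stays. It cannot be pulled while latched. Open: push to the stop (2 to 4 N over the last 45 mm) and let go: it latches at 0. Friction 1 N; no spring beyond 0.045
- hasp (a joint): hasp, rad: 0 = over the catch (its hook reaches round the front of the catch post and holds the drawer shut); grows as it swings level about its vertical pivot, counter-clockwise from above (free end to the right, facing the box), to its stop at 1.5. Stays where it is left; 1.5 N at the knob moves it
- hasp_knob (a point): knob on the hasp's arm: upright black cylinder, 16 mm across, 34 mm tall; this point is on its axis, 9 mm below its top, 25 mm above the arm, 45 mm from the pivot. The catch post beside it rises 3 mm above the arm; pinch the knob's upper 20 mm from above or push it sideways
- hasp_pivot (a point): pivot of the hasp: on the top of the case (85 mm above the desk), 50 mm behind the case's front edge. Axes as the box: x points into the box, y to the left of that, z up. The box stands left of the middle of the desk, its front facing right and towards the robot
- catch_post (a point): top of the catch, a steel post 8 mm across and 11 mm tall on the top edge of the drawer front, 34 mm right of its middle (facing it); it moves with the drawer
- drawer_front (a point): middle of the outer face of the drawer front, a grey panel without handle, 214 mm wide, 79 mm tall (6 to 85 mm above the desk), 16 mm thick; 45 mm above the desk; moves with the drawer. x points into the box along the slide, y to the left of that, z up. The case behind is a fixed steel box 214 mm wide, 180 mm deep, 85 mm tall with a flat top
- drawer_lip (a point): middle of the top edge of the drawer front (edge 16 mm thick, 85 mm above the desk); the drawer's walls behind it are 30 mm lower, so when the drawer has sprung out the panel can be pinched from above with one finger in the drawer. Axes as drawer_front
- drawer_in (a point): centre of the drawer's inner floor, 24 mm above the desk; the inside is 150 mm (x, along the slide) by 184 mm (y), walls 31 mm high, front panel 61 mm high; what lies in it must stay under 54 mm above this floor to pass under the case. Axes as drawer_front
- mouse_mid (a point): computer mouse, 108 x 62 x 36 mm (x, y, z); a bystander that lies just behind the things; this point is its centre
- stapler_mid (a point): desk stapler, 32 wide (x) x 136 long (y) x 42 mm tall; this point is its centre, 21 mm above its underside. Base plate 32 mm wide and 6 mm thick, arm 20 mm wide in the upper 14 mm. May be absent
- marker_1_mid (a point): felt marker with a square barrel, 16 wide (x) x 122 long (y) x 16 mm tall; this point is its centre; may be absent
- marker_2_mid (a point): felt marker with a square barrel, 16 wide (x) x 122 long (y) x 16 mm tall; this point is its centre; may be absent
- marker_3_mid (a point): felt marker with a square barrel, 16 wide (x) x 122 long (y) x 16 mm tall; this point is its centre; may be absent
- glass_mug: glass mug of coffee at the right side of the desk, 73 mm across, 103 mm over its handle, 92 mm tall; bystander; origin in the middle of its underside. A fixed monitor hangs over the right rear of the desk, its lower edge 0.45 m above it, its nearest corner 0.56 m ahead of the robot and 0.12 m right: keep the arm's wrist clear of it

How it is judged:
By the outcome, as a careful person would: the job done as asked, in the order asked, and still so for the second after the job is handed in, with the robot touching nothing.
Of stapler, marker_1, marker_2, marker_3 only 2 to 4 are there at a start; the rules pass over those that are not, and their reading is None.
At some moment in a run one of stapler, marker_1, marker_2, marker_3 may be knocked a few centimetres aside while the robot is not near it.
Once in a run the grip may slacken for a moment while it holds something.
It also fails if it takes over 210 s, if anything falls off the work surface, if the arm or the gripper's body presses on something with over 40 N, if the wrist force passes 120 N, or if a joint passes its speed limit or range.

### The arm

A 6-joint arm with a two-finger parallel gripper is mounted at the origin on a cart in front of the work surface, level with it; the furniture and walls round the work are solid. World frame = base frame: x ahead of the robot, y to its left, z up, the work surface at z = 0. Lengths are in m, angles in degrees, forces in N, time in s.
With the tool pointing down it reaches from about 0.375 to 0.9 m from the base axis. Payload 3.1 kg.
Tool frame: the origin (TCP) lies at the very end of the fingers, on their centre line; the grasp point (between the pads) lies 19 mm behind it; z points along the fingers, y is the line along which they close (so a half turn about z gives the same grasp; the last joint's range is limited). The gripper opens to 87 mm and grips with 3 to 60 N. Pads are 19 mm wide; open, the fingers measure 117 mm over their backs; the gripper's body (75 mm by 190 mm) begins 51 mm behind the grasp point.
Start: joints at [66.606, 30.224, 82.088, -0, 67.689, -10.227], TCP at [0.142, 0.609, 0.223] pointing down, gripper open.
Joint ranges: [-176.69, 176.69], [-43.24, 126.21], [12.49, 139.97], [-82, 262], [0, 151.66], [-163.58, 163.58]. Speed limits (degrees/s): [159.86, 159.86, 180, 180, 180, 180].

### API

Orientations are given as a 3x3 rotation matrix whose columns are the frame's x, y, z axes.
In Python, from rig import bot gives the robot as it stands.
- The arm moves only by the tool move_arm, never from a script. Its argument "increments" is a list of rows, each an object with "xyz": the shift along the tool's x, y, z in mm, a list of three; "roll": the turn about the tool's z in rad; "grip": the opening in per cent of the stroke, from 0 (shut) to 100 (fully open). A call has 1 to 5 rows; each row shifts and turns the commanded pose from where the row before left it, along the tool's axes as they then stand; what a row does not reach is not made up. A row lasts 1/12 s, in which the tool goes at most 41.7 mm and 7.16 degrees, less where a joint would pass 70% of its speed; a pose out of reach is approached as far as the arm can. A call is refused whole if a number of a shift passes 41.7 or a number of a turn 0.125, either way. A call with a gripper value outside its range is refused whole. The fingers move at their own pace and stop on an object; the grip force is fixed at half the most. Time passes only in rows, so rows that do not move let the fingers close. It gives the time, the measured TCP pose, the force, the opening and the grip force at its end, in the units of the state.
- bot.read_state(): the state, without advancing time (a new reading comes with each control period).
- bot.capture(name): name is "side" or "top" or "wrist"; returns (picture, depth): 420x560x3 uint8, red, green, blue; 420x560 float32, m along the optical axis (not along the pixel's ray), 0 where there is no reading.
- bot.camera_model(name): a dict with "intrinsics" (3x3 intrinsics, pixels), "rvec" (rotation vector, rad) and "tvec" (3), from world to camera coordinates, as OpenCV has them; the wrist camera has in their place "tool_from_camera" (4x4, takes a point from camera to tool coordinates, whose origin is the TCP and whose axes are the flange's). Camera axes: x right, y down, z forward; pixel columns grow to the right and rows downward; lengths in m; the calibration is good to about 2 mm. A picture is of the moment at which its call begins: read the wrist's pose just before it. camera_model takes no time and is no camera call.
- bot.hand_in(): hands the job in; it is judged then, once.
Trained networks look in the newest picture that a camera, given by its name, has taken for a name from the list of things; names that differ only in an ending like _2 or _b are one class to them, and where a whole thing is asked for, a point or a joint stands for the part that bears it (a point fixed in the world has none). Each returns a list of dicts, best first, with "conf" (0 to 1); they miss things now and then, are a little off and sometimes report something else, mostly with a low value. They report only what shows in the picture. A call takes as long as a camera call.
- bot.spot_in(label, camera): "at" ([x, y, z] in m, in the coordinates of the camera as it stood for that picture, good to about 4 mm: the middle of the surface that is visible of it).
- bot.trace(label, camera): "mask" (420x560 bool, what is visible of it).
The state is a dict: "time_s": time; "joint_positions": joint angles; "qvel": joint speeds; "tau": joint torques, N m; "position": TCP position; "tcp_rot": TCP orientation; "force": force on the tool from outside, world axes, zero at the start; "moment": the same for the moment, N m; "opening": opening from 0.0 (shut) to 1.0 (fully open); "grasp_force": force on a finger pad.
Only numpy, scipy, OpenCV 4.12 (cv2) and the standard library are available. Lean on these libraries where they do the work, as an engineer would, in place of code of your own. Each camera call takes 0.05 s, during which the arm holds its last target. There are 200 camera calls.

## Working session

There is one attempt and no reset: what is moved stays moved. The work goes in short steps, Python scripts to look and compute and a tool call to move; the robot and the scene stay as the last step left them, time stands still between calls to the robot, and variables do not carry over. Pictures are saved under pics/ and viewed, at most 16 in all, crops included, and the job is handed in when it is done.

Besides the shell and the picture viewer there is one more tool, called after "Emit:" as name([rows], argument=value, ...), one row to a line, values as JSON. move_arm: Moves the arm, as the interface text tells. Its arguments: {"type":"object","properties":{"increments":{"type":"array"}},"required":["increments"]}

```bash
mkdir -p pics; ls; cat > h.py <<'E'
import numpy as np, cv2
from rig import bot
def cap(n,save=None):
    s=bot.read_state(); im,d=bot.capture(n)
    if save: cv2.imwrite('pics/'+save+'.png',im[...,::-1])
    return s,im,d
def T(n,s=None):
    m=bot.camera_model(n)
    if n=='wrist':
        A=np.eye(4);A[:3,:3]=np.array(s['tcp_rot']);A[:3,3]=s['position'];return A@np.array(m['tool_from_camera']),np.array(m['intrinsics'])
    A=np.eye(4);A[:3,:3]=cv2.Rodrigues(np.array(m['rvec'],float))[0];A[:3,3]=np.array(m['tvec']).ravel();return np.linalg.inv(A),np.array(m['intrinsics'])
def cloud(n,s,d):
    M,K=T(n,s);v,u=np.mgrid[:d.shape[0],:d.shape[1]]
    P=np.stack([(u-K[0,2])/K[0,0]*d,(v-K[1,2])/K[1,1]*d,d],-1)
    return P@M[:3,:3].T+M[:3,3]
def w(n,s,at):
    M,K=T(n,s);return M[:3,:3]@np.array(at)+M[:3,3]
def st():
    s=bot.read_state();print('t',round(s['time_s'],2),'p',np.round(s['position'],4),'R',np.round(s['tcp_rot'],3).tolist(),'F',np.round(s['force'],1),'op',round(s['opening'],3),'gf',s['grasp_force'],'q',np.round(s['joint_positions'],1));return s
E
python3 - <<'E'
from h import *
s=st()
s,a,d=cap('top');s2,b,d2=cap('side')
cv2.imwrite('pics/a.png',np.vstack([a,b])[...,::-1][:, :])
for n in('top','side'):
    S,I,D=(s,a,d) if n=='top' else (s2,b,d2)
    P=cloud(n,S,D); ok=D>0; print(n,P[ok].min(0),P[ok].max(0))
    for l in('hasp_knob','catch_post','drawer_front','drawer_lip','mouse_mid','stapler_mid','marker_1_mid','glass_mug'):
        print(n,l,[(round(r['conf'],2),np.round(w(n,S,r['at']),3).tolist()) for r in bot.spot_in(l,n)][:4])
im=np.hstack([a,b]);cv2.imwrite('pics/a.png',cv2.resize(np.vstack([a,b])[...,::-1],(400,600)) )
cv2.imwrite('pics/top.png',a[...,::-1]);cv2.imwrite('pics/side.png',b[...,::-1])
E
```

```text
pics
t 0.0 p [0.142  0.6079 0.2216] R [[-0.974, 0.228, -0.001], [0.228, 0.974, -0.002], [0.0, -0.002, -1.0]] F [-0.1 -0.2 -1. ] op 0.997 gf 0.0 q [ 66.6  30.3  82.2  -0.   67.7 -10.2]
top [-0.24723935 -1.26268488 -0.78225227] [0.95599892 1.14907838 0.8348084 ]
top hasp_knob [(0.68, [0.545, 0.335, 0.092])]
top catch_post [(0.84, [0.481, 0.346, 0.082])]
top drawer_front [(0.82, [0.491, 0.342, 0.082]), (0.29, [0.439, -0.122, 0.013])]
top drawer_lip [(0.63, [0.489, 0.339, 0.075])]
top mouse_mid [(0.86, [0.595, 0.03, 0.029])]
top stapler_mid [(0.92, [0.429, -0.177, 0.04])]
top marker_1_mid [(0.65, [0.44, -0.054, 0.02])]
top glass_mug [(0.87, [0.601, -0.235, 0.052]), (0.44, [0.489, 0.342, 0.081])]
side [-2.14796858 -2.6153199  -0.77571367] [0.95080053 0.90518326 0.6811092 ]
side hasp_knob [(0.7, [0.549, 0.335, 0.098])]
side catch_post [(0.96, [0.487, 0.345, 0.082])]
side drawer_front [(0.9, [0.495, 0.348, 0.082])]
side drawer_lip [(0.86, [0.494, 0.346, 0.087])]
side mouse_mid [(0.74, [0.61, 0.048, 0.027])]
side stapler_mid [(0.62, [0.437, -0.173, 0.027])]
side marker_1_mid [(0.75, [0.452, -0.051, 0.013])]
side glass_mug [(0.75, [0.495, 0.346, 0.089]), (0.64, [0.605, -0.202, 0.062])]
```

View pics/top.png

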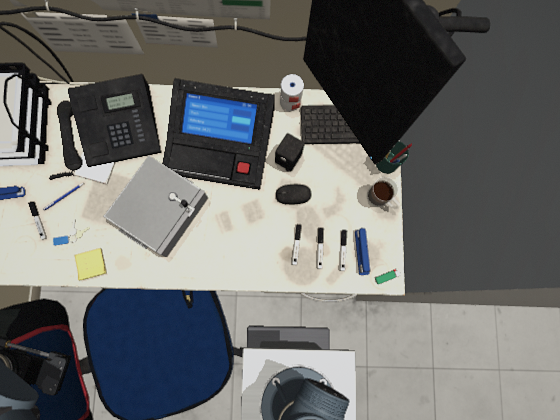

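View pics/side.png

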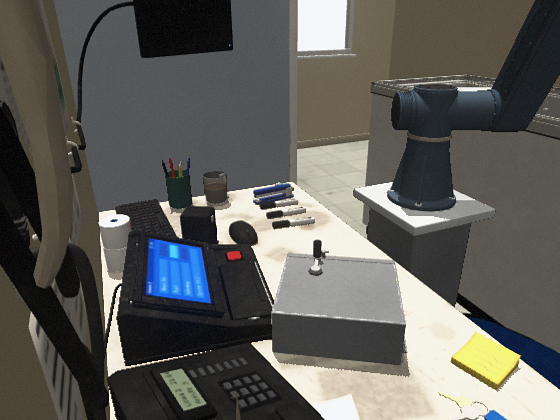

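```bash
python3 - <<'E'
from h import *
s,a,d=cap('top');P=cloud('top',s,d);z=P[...,2]
def rect(m,n,dz=None):
    q=P[m][:,:2].astype(np.float32);r=cv2.minAreaRect(q);b=cv2.boxPoints(r)
    print(n,m.sum(),'c',np.round(r[0],4),'sz',np.round(r[1],4),'ang',round(r[2],1),'z',np.round(np.percentile(P[m][:,2],[5,50,95]),4),'box',np.round(b,3).tolist())
u0=np.zeros_like(z,bool);u0[140:265,95:215]=1
desk=(z<0.02)&(z>-.02)&(P[...,0]>.4)&(P[...,0]<.6)&(abs(P[...,1])<.2);print('desk z',np.median(z[desk]))
m=u0&(z>.074)&(z<.094); m=cv2.morphologyEx(m.astype(np.uint8),cv2.MORPH_OPEN,np.ones((5,5)))>0
rect(m,'top')
k=u0&(z>.1);rect(k,'knob') ; print(P[k].mean(0))
for l in('mouse_mid','stapler_mid','marker_1_mid','hasp_knob','hasp','catch_post','drawer'):
    for r in bot.trace(l,'top'):
        mm=r['mask']&(d>0)
        if mm.sum()>5:
            v,u=np.nonzero(mm);rect(mm,l+' %.2f px(%d,%d)'%(r['conf'],u.mean(),v.mean()))
M,K=T('top');print('cam',M[:3,3],K[0,0])
M,K=T('wrist',s);print(np.round(bot.camera_model('wrist')['tool_from_camera'],3),K)
E
```

```text
desk z 0.0004826789998140235
top 5056 c [0.5431 0.4186] sz [0.1996 0.2141] ang 58.4 z [0.0812 0.0853 0.0893] box [[0.4000000059604645, 0.38999998569488525], [0.5820000171661377, 0.2770000100135803], [0.6869999766349792, 0.44699999690055847], [0.5040000081062317, 0.5600000023841858]]
knob 111 c [0.4223 0.2123] sz [0.3513 0.015 ] ang 44.4 z [0.1098 1.2891 1.2891] box [[0.2919999957084656, 0.0949999988079071], [0.3019999861717224, 0.08399999886751175], [0.5529999732971191, 0.33000001311302185], [0.5429999828338623, 0.3409999907016754]]
[0.383349   0.18095212 0.85776355]
mouse_mid 0.93 px(293,193) 601 c [0.5983 0.0245] sz [0.1054 0.0577] ang 89.5 z [0.0145 0.0288 0.0364] box [[0.5690000057220459, -0.02800000086426735], [0.6269999742507935, -0.02800000086426735], [0.628000020980835, 0.07699999958276749], [0.5699999928474426, 0.07800000160932541]]
stapler_mid 0.63 px(362,251) 523 c [ 0.43   -0.1766] sz [0.1319 0.0301] ang 8.9 z [0.0027 0.0385 0.0451] box [[0.3630000054836273, -0.1720000058412552], [0.367000013589859, -0.20200000703334808], [0.49799999594688416, -0.1809999942779541], [0.493
[... 770 characters left out ...]
60962, 0.27799999713897705], [0.5989999771118164, 0.3070000112056732], [0.4129999876022339, 0.42100000381469727]]
drawer 0.66 px(183,222) 1001 c [0.5024 0.3433] sz [0.0396 0.2303] ang 58.6 z [0.0034 0.0783 0.0895] box [[0.39399999380111694, 0.38600000739097595], [0.5899999737739563, 0.26600000262260437], [0.6110000014305115, 0.30000001192092896], [0.414000004529953, 0.41999998688697815]]
cam [0.29155077 0.09476498 1.28908809] 437.26773864516116
[[-0.    -0.961 -0.277  0.076]
 [ 1.    -0.    -0.    -0.   ]
 [ 0.    -0.277  0.961 -0.162]
 [ 0.     0.     0.     1.   ]] [[363.77730093   0.         279.87649645]
 [  0.         363.77730093 207.06254301]
 [  0.           0.           1.        ]]
```

```bash
cat >> h.py <<'E'
BX=np.array([.522,.853]);BX/=np.linalg.norm(BX);BY=np.array([-BX[1],BX[0]]);F0=np.array([.491,.3335])
def box(x,y): return F0+x*BX+y*BY   # shut front-face middle = origin
def yaw(s): R=np.array(s['tcp_rot']);return np.degrees(np.arctan2(R[1,0],R[0,0]))
def plan(ways,grip,mm=40,p=None,a=None):
    import json
    s=bot.read_state();p=np.array(s['position']) if p is None else p;a=yaw(s) if a is None else a;rows=[]
    for x,y,z,b in ways:
        b=a if b is None else b
        t=np.array([x,y,z]);da=-np.radians((b-a+180)%360-180)
        n=max(1,int(np.ceil(max(np.linalg.norm(t-p)/mm,abs(da)/.12))))
        p0=p.copy();a0=a;r0=0
        for i in range(1,n+1):
            D=p0+(t-p0)*i/n-p;c,q=np.cos(np.radians(a)),np.sin(np.radians(a))
            v=np.round([D[0]*c*1e3+D[1]*q*1e3,D[0]*q*1e3-D[1]*c*1e3,-D[2]*1e3])
            r=round((da*i/n-r0)/.005)*.005 ;r0+=r
            p=p+np.array([v[0]*c+v[1]*q,v[0]*q-v[1]*c,-v[2]])/1e3
            a=a0-np.degrees(r0)
            rows.append({'xyz':[int(k) for k in v],'roll':round(r,3),'grip':grip})
    for i in range(0,len(rows),5): print(json.dumps(rows[i:i+5]))
    print('ends',np.round(p,4),round(a,2));return p,a
E
python3 - <<'E'
from h import *
plan([(.50,.30,.2,58.5)],40)
E
```

```text
[{"xyz": [-26, -14, 1], "roll": 0.12, "grip": 40}, {"xyz": [-28, -10, 2], "roll": 0.115, "grip": 40}, {"xyz": [-28, -7, 1], "roll": 0.12, "grip": 40}, {"xyz": [-30, -4, 2], "roll": 0.12, "grip": 40}, {"xyz": [-29, 0, 1], "roll": 0.115, "grip": 40}]
[{"xyz": [-30, 3, 1], "roll": 0.12, "grip": 40}, {"xyz": [-28, 7, 2], "roll": 0.115, "grip": 40}, {"xyz": [-28, 10, 1], "roll": 0.12, "grip": 40}, {"xyz": [-27, 13, 2], "roll": 0.12, "grip": 40}, {"xyz": [-24, 16, 1], "roll": 0.115, "grip": 40}]
[{"xyz": [-23, 19, 2], "roll": 0.12, "grip": 40}, {"xyz": [-20, 22, 1], "roll": 0.12, "grip": 40}, {"xyz": [-18, 23, 1], "roll": 0.115, "grip": 40}, {"xyz": [-14, 26, 2], "roll": 0.12, "grip": 40}, {"xyz": [-12, 27, 1], "roll": 0.12, "grip": 40}]
[{"xyz": [-8, 29, 2], "roll": 0.115, "grip": 40}]
ends [0.5003 0.2996 0.1996] 58.54
```

Emit:
move_arm([
  {"xyz":[-26,-14,1],"roll":0.12,"grip":40},
  {"xyz":[-28,-10,2],"roll":0.115,"grip":40},
  {"xyz":[-28,-7,1],"roll":0.12,"grip":40},
  {"xyz":[-30,-4,2],"roll":0.12,"grip":40},
  {"xyz":[-29,0,1],"roll":0.115,"grip":40},
])

```text
time_s: 1.72
position: [0.2549, 0.5115, 0.2155]
tcp_rot: [[-0.678, 0.735, 0.0], [0.735, 0.678, -0.0], [-0.0, -0.0, -1.0]]
force: [-0.1, 0.3, -1.0]
opening: 0.705
grasp_force: 0.0
```

Emit:
move_arm([
  {"xyz":[-30,3,1],"roll":0.12,"grip":40},
  {"xyz":[-28,7,2],"roll":0.115,"grip":40},
  {"xyz":[-28,10,1],"roll":0.12,"grip":40},
  {"xyz":[-27,13,2],"roll":0.12,"grip":40},
  {"xyz":[-24,16,1],"roll":0.115,"grip":40},
])

```text
time_s: 2.13
position: [0.3668, 0.4149, 0.2085]
tcp_rot: [[-0.154, 0.988, 0.0], [0.988, 0.154, -0.0], [-0.0, 0.0, -1.0]]
force: [0.7, 0.8, 0.3]
opening: 0.416
grasp_force: 0.0
```

Emit:
move_arm([
  {"xyz":[-23,19,2],"roll":0.12,"grip":40},
  {"xyz":[-20,22,1],"roll":0.12,"grip":40},
  {"xyz":[-18,23,1],"roll":0.115,"grip":40},
  {"xyz":[-14,26,2],"roll":0.12,"grip":40},
  {"xyz":[-12,27,1],"roll":0.12,"grip":40},
])

```text
time_s: 2.55
position: [0.4785, 0.3181, 0.2015]
tcp_rot: [[0.426, 0.905, 0.0], [0.905, -0.426, 0.0], [0.0, 0.0, -1.0]]
force: [0.5, 0.3, 0.1]
opening: 0.398
grasp_force: 0.0
```

Emit:
move_arm([
  {"xyz":[-8,29,2],"roll":0.115,"grip":40},
  {"xyz":[0,0,0],"roll":0,"grip":40},
  {"xyz":[0,0,0],"roll":0,"grip":40},
])

```text
time_s: 2.8
position: [0.5015, 0.2985, 0.1994]
tcp_rot: [[0.524, 0.852, -0.0], [0.852, -0.524, 0.0], [0.0, -0.0, -1.0]]
force: [0.0, 0.3, 0.1]
opening: 0.399
grasp_force: 0.0
```

```bash
python3 - <<'E'
from h import *
st();s,a,d=cap('wrist','w1');P=cloud('wrist',s,d);z=P[...,2]
for l in('hasp_knob','catch_post'):
    for r in bot.trace(l,'wrist'):
        m=r['mask']&(d>0);v,u=np.nonzero(m);print(l,r['conf'],'px',u.mean(),v.mean(),P[m].mean(0))
k=(z>.108)&(z<.14)&(d>.05)&(np.hypot(P[...,0]-.54,P[...,1]-.334)<.06);v,u=np.nonzero(k);print('knob',k.sum(),u.mean(),v.mean(),cv2.minAreaRect(P[k][:,:2].astype(np.float32)),P[k].max(0))
m=(z>.08)&(z<.09)&(np.hypot(P[...,0]-.54,P[...,1]-.4)<.3);print(m.sum(),cv2.minAreaRect(P[m][:,:2].astype(np.float32)),np.median(z[m]))
E
```

```text
t 2.8 p [0.5015 0.2985 0.1994] R [[0.524, 0.852, -0.0], [0.852, -0.524, 0.0], [0.0, -0.0, -1.0]] F [0.  0.3 0.1] op 0.399 gf 0.0 q [19.8 28.6 89.6  0.  61.8 51.4]
hasp_knob 0.76 px 302.29441368897835 126.33920483140413 [0.54577566 0.34084809 0.10126447]
catch_post 0.55 px 238.82805755395682 159.52769784172662 [0.49242441 0.34370431 0.08477001]
knob 513 305.85185185185185 147.89083820662768 ((0.5405577421188354, 0.3293394446372986), (0.014951824210584164, 0.015441805124282837), 14.963470458984375) [0.54827882 0.33729194 0.12897708]
48114 ((0.5213503241539001, 0.38450732827186584), (0.11879902333021164, 0.214175745844841), 58.30156707763672) 0.08518901386300848
```

View pics/w1.png

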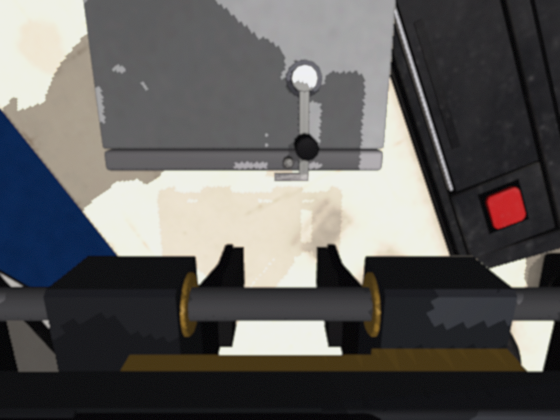

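```bash
python3 - <<'E'
from h import *
K=np.array([.5406,.3293]);pv=K+.045*BX
p,a=plan([(K[0],K[1],.165,58.5),(K[0],K[1],.108,58.5)],30)
W=[]
for t in np.arange(.12,1.63,.12):
    g=np.radians(238.5)+t;W.append((pv[0]+.045*np.cos(g),pv[1]+.045*np.sin(g),.108,58.5+np.degrees(t)))
p,a=plan(W,30,p=p,a=a)
p,a=plan([(p[0],p[1],.2,None)],30,p=p,a=a)
E
```

```text
[{"xyz": [46, 20, 34], "roll": 0.0, "grip": 30}, {"xyz": [0, 0, 57], "roll": 0.0, "grip": 30}]
ends [0.5402 0.3291 0.1085] 58.64
[{"xyz": [1, 6, 0], "roll": -0.12, "grip": 30}, {"xyz": [0, 5, 0], "roll": -0.12, "grip": 30}, {"xyz": [0, 5, 0], "roll": -0.12, "grip": 30}, {"xyz": [1, 6, 0], "roll": -0.12, "grip": 30}, {"xyz": [0, 5, 0], "roll": -0.12, "grip": 30}]
[{"xyz": [0, 5, 0], "roll": -0.12, "grip": 30}, {"xyz": [1, 6, 0], "roll": -0.12, "grip": 30}, {"xyz": [0, 5, 0], "roll": -0.12, "grip": 30}, {"xyz": [0, 6, 0], "roll": -0.12, "grip": 30}, {"xyz": [1, 5, 0], "roll": -0.12, "grip": 30}]
[{"xyz": [0, 5, 0], "roll": -0.12, "grip": 30}, {"xyz": [0, 6, 0], "roll": -0.12, "grip": 30}, {"xyz": [0, 5, 0], "roll": -0.12, "grip": 30}]
ends [0.6025 0.3434 0.1085] 148.02
[{"xyz": [0, 0, -92], "roll": 0.0, "grip": 30}]
ends [0.6025 0.3434 0.2005] 148.02
```

Emit:
move_arm([
  {"xyz":[23,10,10],"roll":0,"grip":30},
  {"xyz":[23,10,24],"roll":0,"grip":30},
  {"xyz":[0,0,30],"roll":0,"grip":30},
  {"xyz":[0,0,27],"roll":0,"grip":30},
  {"xyz":[0,0,0],"roll":0,"grip":30},
])

```text
time_s: 3.37
position: [0.5362, 0.3281, 0.1031]
tcp_rot: [[0.519, 0.854, -0.011], [0.854, -0.519, -0.004], [-0.01, -0.007, -1.0]]
force: [-1.2, 0.1, 0.0]
opening: 0.305
grasp_force: 0.0
```

Emit:
move_arm([
  {"xyz":[1,6,0],"roll":-0.12,"grip":30},
  {"xyz":[0,5,0],"roll":-0.12,"grip":30},
  {"xyz":[0,5,0],"roll":-0.12,"grip":30},
  {"xyz":[1,6,0],"roll":-0.12,"grip":30},
  {"xyz":[0,5,0],"roll":-0.12,"grip":30},
])

```text
time_s: 3.78
position: [0.5651, 0.3227, 0.1094]
tcp_rot: [[-0.059, 0.998, -0.004], [0.998, 0.059, -0.001], [-0.001, -0.004, -1.0]]
force: [-2.3, 0.1, -1.9]
opening: 0.295
grasp_force: 1.0
```

Emit:
move_arm([
  {"xyz":[0,5,0],"roll":-0.12,"grip":30},
  {"xyz":[1,6,0],"roll":-0.12,"grip":30},
  {"xyz":[0,5,0],"roll":-0.12,"grip":30},
  {"xyz":[0,6,0],"roll":-0.12,"grip":30},
  {"xyz":[1,5,0],"roll":-0.12,"grip":30},
])

```text
time_s: 4.2
position: [0.5907, 0.3314, 0.1096]
tcp_rot: [[-0.612, 0.791, -0.002], [0.791, 0.612, -0.002], [-0.0, -0.003, -1.0]]
force: [-0.5, -4.3, -0.8]
opening: 0.298
grasp_force: 1.4
```

Emit:
move_arm([
  {"xyz":[0,5,0],"roll":-0.12,"grip":30},
  {"xyz":[0,6,0],"roll":-0.12,"grip":30},
  {"xyz":[0,5,0],"roll":-0.12,"grip":30},
  {"xyz":[0,0,0],"roll":0,"grip":30},
])

```text
time_s: 4.53
position: [0.603, 0.3438, 0.1098]
tcp_rot: [[-0.85, 0.527, 0.0], [0.527, 0.85, -0.0], [-0.0, -0.0, -1.0]]
force: [0.4, -1.0, 0.3]
opening: 0.3
grasp_force: 0.3
```

```bash
sed -i 's#np.linalg.norm(t-p)/mm#np.linalg.norm(t-p)*1e3/mm#' h.py; python3 - <<'E'
from h import *
st()
q=box(-.035,.01);print('press start',q)
plan([(.602,.343,.165,None),(.54,.26,.165,148.5),(q[0],q[1],.165,148.5),(q[0],q[1],.05,148.5)],0)
E
```

```text
t 4.53 p [0.603  0.3438 0.1098] R [[-0.85, 0.527, 0.0], [0.527, 0.85, -0.0], [-0.0, -0.0, -1.0]] F [ 0.4 -1.   0.3] op 0.3 gf 0.259684044867754 q [ 20.5  42.7  76.5  -0.   60.8 -37.7]
press start [0.46420125 0.30886615]
[{"xyz": [0, -1, -28], "roll": 0.0, "grip": 0}, {"xyz": [0, 0, -27], "roll": 0.0, "grip": 0}, {"xyz": [3, -34, 0], "roll": 0.0, "grip": 0}, {"xyz": [3, -35, 0], "roll": -0.005, "grip": 0}, {"xyz": [3, -34, 0], "roll": 0.0, "grip": 0}]
[{"xyz": [30, 1, 0], "roll": 0.0, "grip": 0}, {"xyz": [30, 0, 0], "roll": 0.0, "grip": 0}, {"xyz": [31, 1, 0], "roll": 0.0, "grip": 0}, {"xyz": [0, 0, 38], "roll": 0.0, "grip": 0}, {"xyz": [0, 0, 39], "roll": 0.0, "grip": 0}]
[{"xyz": [0, 0, 38], "roll": 0.0, "grip": 0}]
ends [0.4641 0.3094 0.0498] 148.45
```

Emit:
move_arm([
  {"xyz":[0,-1,-28],"roll":0,"grip":30},
  {"xyz":[0,0,-27],"roll":0,"grip":30},
  {"xyz":[3,-34,0],"roll":0,"grip":0},
  {"xyz":[3,-35,0],"roll":-0.005,"grip":0},
  {"xyz":[3,-34,0],"roll":0,"grip":0},
])

```text
time_s: 4.95
position: [0.5402, 0.2595, 0.1657]
tcp_rot: [[-0.85, 0.527, 0.004], [0.527, 0.85, 0.001], [-0.002, 0.003, -1.0]]
force: [0.5, -0.9, 0.4]
opening: 0.153
grasp_force: 0.0
```

Emit:
move_arm([
  {"xyz":[30,1,0],"roll":0,"grip":0},
  {"xyz":[30,0,0],"roll":0,"grip":0},
  {"xyz":[31,1,0],"roll":0,"grip":0},
  {"xyz":[0,0,38],"roll":0,"grip":0},
  {"xyz":[0,0,39],"roll":0,"grip":0},
])

```text
time_s: 5.37
position: [0.4655, 0.3117, 0.0901]
tcp_rot: [[-0.85, 0.526, 0.009], [0.527, 0.85, 0.004], [-0.006, 0.008, -1.0]]
force: [0.2, -0.3, -0.2]
opening: 0.004
grasp_force: 0.0
```

Emit:
move_arm([
  {"xyz":[0,0,38],"roll":0,"grip":0},
  {"xyz":[0,10,0],"roll":0,"grip":0},
  {"xyz":[0,8,0],"roll":0,"grip":0},
  {"xyz":[0,6,0],"roll":0,"grip":0},
  {"xyz":[0,2,0],"roll":0,"grip":0},
])

```text
time_s: 5.78
position: [0.4799, 0.3324, 0.0511]
tcp_rot: [[-0.85, 0.526, 0.003], [0.526, 0.85, 0.001], [-0.002, 0.003, -1.0]]
force: [-0.5, -3.8, -1.7]
opening: 0.009
grasp_force: 1.6
```

Emit:
move_arm([
  {"xyz":[0,2,0],"roll":0,"grip":0},
  {"xyz":[0,2,0],"roll":0,"grip":0},
])

```text
time_s: 5.95
position: [0.4813, 0.3346, 0.0509]
tcp_rot: [[-0.85, 0.527, 0.003], [0.527, 0.85, 0.001], [-0.002, 0.002, -1.0]]
force: [-2.2, -4.3, 4.9]
opening: 0.01
grasp_force: 2.3
```

Emit:
move_arm([
  {"xyz":[0,3,0],"roll":0,"grip":0},
  {"xyz":[0,1,0],"roll":0,"grip":0},
])

```text
time_s: 6.12
position: [0.4834, 0.3381, 0.0502]
tcp_rot: [[-0.85, 0.527, 0.002], [0.527, 0.85, 0.001], [-0.001, 0.002, -1.0]]
force: [-2.2, -5.9, 8.1]
opening: 0.006
grasp_force: 3.7
```

Emit:
move_arm([
  {"xyz":[0,-20,0],"roll":0,"grip":0},
  {"xyz":[0,-30,0],"roll":0,"grip":0},
  {"xyz":[0,-35,0],"roll":0,"grip":0},
  {"xyz":[0,-10,-30],"roll":0,"grip":40},
  {"xyz":[0,0,-40],"roll":0,"grip":60},
])

```text
time_s: 6.53
position: [0.4281, 0.2544, 0.1164]
tcp_rot: [[-0.848, 0.529, -0.01], [0.529, 0.848, -0.003], [0.007, -0.008, -1.0]]
force: [0.9, 0.5, -0.2]
opening: 0.084
grasp_force: 0.0
```

Emit:
move_arm([
  {"xyz":[0,0,-40],"roll":0,"grip":60},
  {"xyz":[0,0,-20],"roll":0,"grip":60},
  {"xyz":[0,0,0],"roll":0,"grip":60},
])

```text
time_s: 6.78
position: [0.437, 0.2589, 0.184]
tcp_rot: [[-0.85, 0.527, 0.014], [0.527, 0.85, 0.005], [-0.009, 0.012, -1.0]]
force: [1.4, -0.1, -0.3]
opening: 0.299
grasp_force: 0.0
```

```bash
python3 - <<'E'
from h import *
st();s,a,d=cap('wrist','w2');P=cloud('wrist',s,d);z=P[...,2]
m=(z>.078)&(z<.09)&(d>.1)
q=P[m][:,:2]-F0;bx=q@BX;by=q@BY
for y in(-.06,0,.06):
    k=abs(by-y)<.02;print(y,np.histogram(bx[k],bins=np.arange(-.17,.1,.01))[0])
k=(abs(by)<.1)&(bx<0);print(np.percentile(bx[k],[1,50,99]),np.percentile(by[k],[1,50,99]))
E
```

```text
t 6.78 p [0.437  0.2589 0.184 ] R [[-0.85, 0.527, 0.014], [0.527, 0.85, 0.005], [-0.009, 0.012, -1.0]] F [ 1.4 -0.1 -0.3] op 0.299 gf 0.0 q [ 1.800e+01  2.410e+01  1.017e+02  1.000e-01  5.340e+01 -4.020e+01]
-0.06 [  0   0   0   0   0   0   0   0   0   0   0   0  96  21   0   0   0   0
   0   0   0   0  32   1  43 268]
0 [  0   0   0   0   0   0   0   0   0   0   0   0 527 577   0   0   0   0
 291 659 672 657 650 664 650 661]
0.06 [  0   0   0   0   0   0   0   0   0   0   0   0 620 712   0   0   0   0
 329 809 788 796 797 801 817 800]
[-0.04670713 -0.03983728 -0.03095579] [-0.04575273  0.03759348  0.09885646]
```

View pics/w2.png

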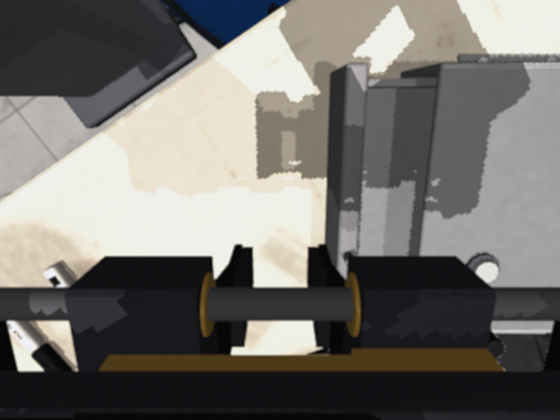

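```bash
python3 - <<'E'
from h import *
q=box(-.039,.02);print(q)
p,a=plan([(q[0],q[1],.15,148.5),(q[0],q[1],.057,148.5)],60)
E
```

```text
[0.45358374 0.31067406]
[{"xyz": [6, 27, 16], "roll": -0.005, "grip": 60}, {"xyz": [6, 27, 16], "roll": 0.0, "grip": 60}, {"xyz": [0, 0, 31], "roll": 0.0, "grip": 60}, {"xyz": [0, 0, 31], "roll": 0.0, "grip": 60}, {"xyz": [0, 0, 31], "roll": 0.0, "grip": 60}]
ends [0.4535 0.3106 0.0566] 148.47
```

Emit:
move_arm([
  {"xyz":[6,27,10],"roll":-0.005,"grip":60},
  {"xyz":[6,27,10],"roll":0,"grip":60},
  {"xyz":[0,0,10],"roll":0,"grip":60},
  {"xyz":[0,0,0],"roll":0,"grip":60},
  {"xyz":[0,0,0],"roll":0,"grip":60},
])

```text
time_s: 7.25
position: [0.4491, 0.3087, 0.1467]
tcp_rot: [[-0.853, 0.522, -0.004], [0.522, 0.853, -0.002], [0.003, -0.004, -1.0]]
force: [-0.7, -0.8, -0.1]
opening: 0.59
grasp_force: 0.0
```

```bash
python3 - <<'E'
from h import *
s=st();q=box(-.039,.02);plan([(q[0],q[1],.057,148.5)],60)
E
```

```text
t 7.25 p [0.4491 0.3087 0.1467] R [[-0.853, 0.522, -0.004], [0.522, 0.853, -0.002], [0.003, -0.004, -1.0]] F [-0.7 -0.8 -0.1] op 0.59 gf 0.0 q [ 22.8  30.2  97.7  -0.   52.4 -35.8]
[{"xyz": [-1, 1, 30], "roll": 0.0, "grip": 60}, {"xyz": [-1, 2, 30], "roll": 0.0, "grip": 60}, {"xyz": [-1, 1, 30], "roll": 0.0, "grip": 60}]
ends [0.4537 0.3106 0.0567] 148.52
```

Emit:
move_arm([
  {"xyz":[-1,1,30],"roll":0,"grip":60},
  {"xyz":[-1,2,30],"roll":0,"grip":60},
  {"xyz":[-1,1,30],"roll":0,"grip":60},
  {"xyz":[0,0,0],"roll":0,"grip":10},
  {"xyz":[0,0,0],"roll":0,"grip":10},
])

```text
time_s: 7.67
position: [0.4538, 0.3099, 0.0575]
tcp_rot: [[-0.852, 0.523, -0.004], [0.523, 0.852, -0.002], [0.003, -0.004, -1.0]]
force: [-0.3, -0.1, 0.5]
opening: 0.523
grasp_force: 0.0
```

Emit:
move_arm([
  {"xyz":[0,0,0],"roll":0,"grip":10},
  {"xyz":[0,0,0],"roll":0,"grip":10},
  {"xyz":[0,0,0],"roll":0,"grip":10},
  {"xyz":[0,0,0],"roll":0,"grip":10},
])

```text
time_s: 8.0
position: [0.4561, 0.3115, 0.0602]
tcp_rot: [[-0.853, 0.523, 0.003], [0.523, 0.853, 0.001], [-0.002, 0.003, -1.0]]
force: [0.8, -0.3, -0.2]
opening: 0.234
grasp_force: 0.0
```

Emit:
move_arm([
  {"xyz":[0,-15,0],"roll":0,"grip":10},
  {"xyz":[0,-20,0],"roll":0,"grip":10},
  {"xyz":[0,-20,0],"roll":0,"grip":10},
  {"xyz":[0,-20,0],"roll":0,"grip":10},
  {"xyz":[0,-15,0],"roll":0,"grip":10},
])

```text
time_s: 8.42
position: [0.4101, 0.2342, 0.0604]
tcp_rot: [[-0.853, 0.522, 0.006], [0.522, 0.853, 0.002], [-0.004, 0.005, -1.0]]
force: [1.3, 1.7, 4.2]
opening: 0.177
grasp_force: 30.0
```

Emit:
move_arm([
  {"xyz":[0,-10,0],"roll":0,"grip":10},
  {"xyz":[0,-4,0],"roll":0,"grip":10},
  {"xyz":[0,-1,0],"roll":0,"grip":10},
  {"xyz":[0,0,0],"roll":0,"grip":10},
])

```text
time_s: 8.75
position: [0.4032, 0.223, 0.0603]
tcp_rot: [[-0.852, 0.524, 0.007], [0.524, 0.852, 0.003], [-0.004, 0.007, -1.0]]
force: [2.0, 5.6, 6.9]
opening: 0.182
grasp_force: 30.0
```

```bash
python3 - <<'E'
from h import *
s=st();q=np.array(s['position'])[:2]-F0;print('box',q@BX,q@BY)
E
```

```text
t 8.75 p [0.4032 0.223  0.0603] R [[-0.852, 0.524, 0.007], [0.524, 0.852, 0.003], [-0.004, 0.007, -1.0]] F [2.  5.6 6.9] op 0.182 gf 29.972261806750975 q [ 1.500e+01  3.460e+01  1.134e+02  1.000e-01  3.160e+01 -4.360e+01]
box -0.14006166778893447 0.017192330454160014
```

Emit:
move_arm([
  {"xyz":[0,-3,0],"roll":0,"grip":10},
  {"xyz":[0,-2,0],"roll":0,"grip":10},
  {"xyz":[0,0,0],"roll":0,"grip":10},
])

```text
time_s: 9.0
position: [0.4034, 0.2228, 0.0604]
tcp_rot: [[-0.85, 0.526, 0.014], [0.526, 0.85, 0.01], [-0.006, 0.016, -1.0]]
force: [2.2, 25.7, 0.4]
opening: 0.179
grasp_force: 30.2
```

Emit:
move_arm([
  {"xyz":[0,0,0],"roll":0,"grip":50},
  {"xyz":[0,0,0],"roll":0,"grip":50},
  {"xyz":[0,0,0],"roll":0,"grip":50},
  {"xyz":[0,0,-40],"roll":0,"grip":50},
  {"xyz":[0,0,-40],"roll":0,"grip":50},
])

```text
time_s: 9.42
position: [0.3958, 0.2167, 0.1368]
tcp_rot: [[-0.853, 0.522, -0.009], [0.522, 0.853, -0.003], [0.006, -0.007, -1.0]]
force: [0.8, 0.2, -0.2]
opening: 0.454
grasp_force: 0.0
```

```bash
python3 - <<'E'
from h import *
s=st()
s2,a,d=cap('top','t2');P=cloud('top',s2,d)
for l in('stapler_mid','marker_1_mid'):
    for r in bot.trace(l,'top'):
        mm=r['mask']&(d>0)
        if mm.sum()>5:
            r2=cv2.minAreaRect(P[mm][:,:2].astype(np.float32));print(l,round(r['conf'],2),np.round(r2[0],3),np.round(r2[1],3),round(r2[2],1))
    print([(round(r['conf'],2),np.round(w('top',s2,r['at']),3)) for r in bot.spot_in(l,'top')])
# markers by height in region
z=P[...,2];m=((z>.008)&(z<.06)&(P[...,0]>.33)&(P[...,0]<.53)&(P[...,1]>-.28)&(P[...,1]<.1)).astype(np.uint8)
n,L=cv2.connectedComponents(m)
for i in range(1,n):
    k=L==i
    if k.sum()>30: print('blob',k.sum(),cv2.minAreaRect(P[k][:,:2].astype(np.float32)),np.percentile(z[k],90))
plan([(s['position'][0],s['position'][1],.20,None),(.38,-.03,.2,0.)],60)
E
```

```text
t 9.42 p [0.3958 0.2167 0.1368] R [[-0.853, 0.522, -0.009], [0.522, 0.853, -0.003], [0.006, -0.007, -1.0]] F [ 0.8  0.2 -0.2] op 0.454 gf 0.0 q [ 14.5  25.5 111.   -0.   44.  -44. ]
stapler_mid 0.61 [ 0.433 -0.183] [0.135 0.038] 5.6
[(0.93, array([ 0.427, -0.176,  0.04 ])), (0.55, array([0.523, 0.296, 0.021]))]
marker_1_mid 0.5 [ 0.443 -0.058] [0.018 0.127] 89.0
marker_1_mid 0.43 [ 0.436 -0.126] [0.02  0.122] 88.1
[(0.73, array([ 0.441, -0.057,  0.018]))]
blob 218 ((0.44815367460250854, 0.013347068801522255), (0.016351480036973953, 0.11891062557697296), 84.39410400390625) 0.019162341348242108
blob 215 ((0.4400607943534851, -0.0572134368121624), (0.12143684178590775, 0.015222199261188507), 0.06674080342054367) 0.018466479280074742
blob 228 ((0.4359182119369507, -0.12374787777662277), (0.015716465190052986, 0.12196927517652512), 87.78140258789062) 0.018727822812279228
blob 375 ((0.4310218095779419, -0.18139146268367767), (0.1309041827917099, 0.02751978486776352), 2.985780954360962) 0.04447327209137466
blob 130 ((0.3612515330314636, -0.25152498483657837), (0.022218313068151474, 0.063645
[... 556 characters left out ...]
1, -2, 0], "roll": 0.12, "grip": 60}, {"xyz": [-11, 0, 0], "roll": 0.12, "grip": 60}, {"xyz": [-11, 1, 0], "roll": 0.115, "grip": 60}, {"xyz": [-11, 3, 0], "roll": 0.12, "grip": 60}, {"xyz": [-11, 3, 0], "roll": 0.115, "grip": 60}]
[{"xyz": [-10, 5, 0], "roll": 0.12, "grip": 60}, {"xyz": [-9, 6, 0], "roll": 0.115, "grip": 60}, {"xyz": [-9, 7, 0], "roll": 0.12, "grip": 60}, {"xyz": [-8, 8, 0], "roll": 0.12, "grip": 60}, {"xyz": [-7, 9, 0], "roll": 0.115, "grip": 60}]
[{"xyz": [-5, 10, 0], "roll": 0.12, "grip": 60}, {"xyz": [-5, 10, 0], "roll": 0.115, "grip": 60}, {"xyz": [-3, 11, 0], "roll": 0.12, "grip": 60}, {"xyz": [-2, 11, 0], "roll": 0.115, "grip": 60}]
ends [ 0.3804 -0.03    0.1998] 0.1
```

```bash
python3 - <<'E'
from h import *
s=st();p=s['position']
plan([(p[0],p[1],.17,None),(.448,.0135,.12,174.4),(.448,.0135,.005,None)],45)
E
```

```text
t 9.67 p [0.3972 0.217  0.1388] R [[-0.853, 0.523, -0.0], [0.523, 0.853, -0.0], [0.0, -0.0, -1.0]] F [ 0.9 -0.3  0.1] op 0.496 gf 0.0 q [ 14.5  25.2 111.1  -0.   43.7 -44. ]
[{"xyz": [0, 0, -31], "roll": 0.0, "grip": 45}, {"xyz": [-25, -24, 8], "roll": -0.075, "grip": 45}, {"xyz": [-23, -27, 9], "roll": -0.075, "grip": 45}, {"xyz": [-21, -28, 8], "roll": -0.075, "grip": 45}, {"xyz": [-19, -29, 8], "roll": -0.075, "grip": 45}]
[{"xyz": [-16, -31, 8], "roll": -0.075, "grip": 45}, {"xyz": [-15, -32, 9], "roll": -0.075, "grip": 45}, {"xyz": [0, 0, 38], "roll": 0.0, "grip": 45}, {"xyz": [0, 0, 39], "roll": 0.0, "grip": 45}, {"xyz": [0, 0, 38], "roll": 0.0, "grip": 45}]
ends [0.4483 0.0133 0.0048] 174.28
```

Emit:
move_arm([
  {"xyz":[0,0,-31],"roll":0,"grip":45},
  {"xyz":[-25,-24,8],"roll":-0.075,"grip":45},
  {"xyz":[-23,-27,9],"roll":-0.075,"grip":45},
  {"xyz":[-21,-28,8],"roll":-0.075,"grip":45},
  {"xyz":[-19,-29,8],"roll":-0.075,"grip":45},
])

```text
time_s: 10.08
position: [0.4304, 0.0805, 0.1352]
tcp_rot: [[-0.97, 0.243, -0.003], [0.243, 0.97, 0.0], [0.003, -0.001, -1.0]]
force: [0.5, 0.5, 0.3]
opening: 0.446
grasp_force: 0.0
```

Emit:
move_arm([
  {"xyz":[-16,-31,8],"roll":-0.075,"grip":45},
  {"xyz":[-15,-32,9],"roll":-0.075,"grip":45},
  {"xyz":[0,0,0],"roll":0,"grip":45},
  {"xyz":[0,0,0],"roll":0,"grip":45},
  {"xyz":[0,0,0],"roll":0,"grip":45},
])

```text
time_s: 10.5
position: [0.4473, 0.0139, 0.1185]
tcp_rot: [[-0.995, 0.102, -0.004], [0.102, 0.995, 0.001], [0.004, 0.001, -1.0]]
force: [-0.4, -0.1, 0.9]
opening: 0.448
grasp_force: 0.0
```

```bash
cat >> h.py <<'E'
def blobs(n,save=None,zlo=.008,lim=(.33,.55,-.28,.12)):
    s,a,d=cap(n,save);P=cloud(n,s,d);z=P[...,2]
    m=((d>.03)&(z>zlo)&(z<.06)&(P[...,0]>lim[0])&(P[...,0]<lim[1])&(P[...,1]>lim[2])&(P[...,1]<lim[3])).astype(np.uint8)
    N,L=cv2.connectedComponents(m)
    for i in range(1,N):
        k=L==i
        if k.sum()<80: continue
        r=cv2.minAreaRect(P[k][:,:2].astype(np.float32));an=r[2]+(90 if r[1][1]>r[1][0] else 0);v,u=np.nonzero(k)
        print(n,k.sum(),'c',np.round(r[0],4),'sz',np.round(sorted(r[1]),4),'long',round(an%180,1),'z90',round(np.percentile(z[k],90),4),'px',int(u.mean()),int(v.mean()),v.min(),v.max())
    return s
E
python3 - <<'E'
from h import *
st();blobs('wrist','w3',lim=(.3,.55,-.28,.12))
blobs('top')
E
```

```text
t 10.5 p [0.4473 0.0139 0.1185] R [[-0.995, 0.102, -0.004], [0.102, 0.995, 0.001], [0.004, 0.001, -1.0]] F [-0.4 -0.1  0.9] op 0.448 gf 0.0 q [-12.6  27.3 112.6   0.   40.4 -96.8]
wrist 3151 c [ 0.4394 -0.0573] sz [0.0165 0.1211] long 178.7 z90 0.0169 px 186 199 125 278
wrist 2914 c [ 0.4249 -0.1245] sz [0.0173 0.1015] long 177.6 z90 0.0166 px 96 191 127 255
wrist 3055 c [0.4485 0.0119] sz [0.016  0.1214] long 174.4 z90 0.017 px 278 203 127 280
wrist 4468 c [ 0.4278 -0.1795] sz [0.0222 0.1149] long 2.6 z90 0.0425 px 17 223 129 286
top 179 c [ 0.4419 -0.1239] sz [0.0161 0.1091] long 177.2 z90 0.019 px 343 245 229 266
top 372 c [ 0.4343 -0.178 ] sz [0.0296 0.1259] long 7.0 z90 0.0443 px 363 251 228 271
top 130 c [ 0.3605 -0.2496] sz [0.0221 0.0654] long 112.7 z90 0.0138 px 385 276 270 283
```

View pics/w3.png

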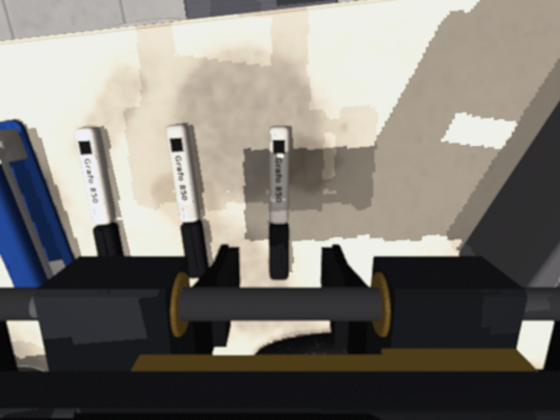

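Emit:
move_arm([
  {"xyz":[-1,-2,38],"roll":0,"grip":45},
  {"xyz":[0,0,38],"roll":0,"grip":45},
  {"xyz":[0,0,36],"roll":0,"grip":45},
  {"xyz":[0,0,0],"roll":0,"grip":5},
  {"xyz":[0,0,0],"roll":0,"grip":5},
])

```text
time_s: 11.02
position: [0.448, 0.0132, 0.0054]
tcp_rot: [[-0.995, 0.097, -0.006], [0.097, 0.995, 0.001], [0.006, 0.001, -1.0]]
force: [-1.0, 0.6, 0.5]
opening: 0.37
grasp_force: 0.0
```

Emit:
move_arm([
  {"xyz":[0,0,0],"roll":0,"grip":5},
  {"xyz":[0,0,0],"roll":0,"grip":5},
  {"xyz":[0,0,0],"roll":0,"grip":5},
  {"xyz":[0,0,0],"roll":0,"grip":5},
])

```text
time_s: 11.35
position: [0.4502, 0.0118, 0.0087]
tcp_rot: [[-0.995, 0.099, 0.002], [0.099, 0.995, -0.0], [-0.002, -0.0, -1.0]]
force: [0.2, -0.6, -0.2]
opening: 0.184
grasp_force: 30.0
```

Emit:
move_arm([
  {"xyz":[0,0,-25],"roll":0,"grip":5},
  {"xyz":[0,0,-40],"roll":0,"grip":5},
  {"xyz":[0,0,-40],"roll":0,"grip":5},
  {"xyz":[0,0,-25],"roll":0,"grip":5},
  {"xyz":[0,0,0],"roll":0,"grip":5},
])

```text
time_s: 11.77
position: [0.453, 0.011, 0.143]
tcp_rot: [[-0.995, 0.099, 0.012], [0.099, 0.995, -0.003], [-0.012, -0.002, -1.0]]
force: [1.1, 0.6, -0.6]
opening: 0.185
grasp_force: 30.0
```

```bash
python3 - <<'E'
from h import *
s=st();q=box(-.059,-.060)
plan([(q[0],q[1],.14,238.5),(q[0],q[1],.036,238.5)],5)
E
```

```text
t 11.77 p [0.453 0.011 0.143] R [[-0.995, 0.099, 0.012], [0.099, 0.995, -0.003], [-0.012, -0.002, -1.0]] F [ 1.1  0.6 -0.6] op 0.185 gf 29.99944657087326 q [-12.8  24.6 111.3   0.   43.4 -97.1]
[{"xyz": [-3, 25, 0], "roll": -0.11, "grip": 5}, {"xyz": [-6, 24, 1], "roll": -0.115, "grip": 5}, {"xyz": [-9, 23, 0], "roll": -0.11, "grip": 5}, {"xyz": [-11, 22, 0], "roll": -0.115, "grip": 5}, {"xyz": [-14, 20, 0], "roll": -0.11, "grip": 5}]
[{"xyz": [-16, 19, 1], "roll": -0.11, "grip": 5}, {"xyz": [-18, 17, 0], "roll": -0.115, "grip": 5}, {"xyz": [-20, 15, 0], "roll": -0.11, "grip": 5}, {"xyz": [-21, 13, 1], "roll": -0.115, "grip": 5}, {"xyz": [-23, 10, 0], "roll": -0.11, "grip": 5}]
[{"xyz": [0, 0, 35], "roll": 0.0, "grip": 5}, {"xyz": [0, 0, 34], "roll": 0.0, "grip": 5}, {"xyz": [0, 0, 35], "roll": 0.0, "grip": 5}]
ends [0.5115 0.252  0.036 ] 238.47
```

Emit:
move_arm([
  {"xyz":[-3,25,0],"roll":-0.11,"grip":5},
  {"xyz":[-6,24,1],"roll":-0.115,"grip":5},
  {"xyz":[-9,23,0],"roll":-0.11,"grip":5},
  {"xyz":[-11,22,0],"roll":-0.115,"grip":5},
  {"xyz":[-14,20,0],"roll":-0.11,"grip":5},
])

```text
time_s: 12.18
position: [0.4782, 0.1328, 0.1365]
tcp_rot: [[-0.894, -0.449, -0.0], [-0.449, 0.894, -0.0], [0.0, 0.0, -1.0]]
force: [-0.3, -0.1, 0.2]
opening: 0.182
grasp_force: 30.0
```

Emit:
move_arm([
  {"xyz":[-16,19,1],"roll":-0.11,"grip":5},
  {"xyz":[-18,17,0],"roll":-0.115,"grip":5},
  {"xyz":[-20,15,0],"roll":-0.11,"grip":5},
  {"xyz":[-21,13,1],"roll":-0.115,"grip":5},
  {"xyz":[-23,10,0],"roll":-0.11,"grip":5},
])

```text
time_s: 12.6
position: [0.5076, 0.2535, 0.1342]
tcp_rot: [[-0.518, -0.855, -0.001], [-0.855, 0.518, -0.0], [0.001, 0.001, -1.0]]
force: [-0.3, -0.2, 0.4]
opening: 0.184
grasp_force: 30.0
```

Emit:
move_arm([
  {"xyz":[0,0,0],"roll":0,"grip":5},
  {"xyz":[0,0,0],"roll":0,"grip":5},
  {"xyz":[0,0,0],"roll":0,"grip":5},
])

```text
time_s: 12.85
position: [0.5073, 0.252, 0.1342]
tcp_rot: [[-0.524, -0.852, -0.002], [-0.852, 0.524, -0.001], [0.002, 0.001, -1.0]]
force: [-0.3, -0.4, -0.4]
opening: 0.184
grasp_force: 30.0
```

```bash
python3 - <<'E'
from h import *
s=st();q=box(-.059,-.060)
s,a,d=cap('wrist','w4');P=cloud('wrist',s,d);z=P[...,2]
q2=P[...,:2]-F0;bx=q2@BX;by=q2@BY
m=(z>.08)&(z<.09)&(bx<-.09);print('lip',m.sum(),np.percentile(bx[m],[2,98]),np.percentile(by[m],[2,98]))
m=(z>.047)&(z<.062)&(d>.1)&(abs(by)>.08)&(abs(by)<.115);
for sg in(-1,1):
    k=m&(by*sg>0);print('walls',k.sum(),np.percentile(by[k],[3,50,97]) if k.sum() else '')
m=(z>.015)&(z<.032)&(bx<.016)&(bx>-.134)&(abs(by)<.092);print('floor',m.sum(),np.median(z[m]),np.percentile(bx[m],[1,99]),np.percentile(by[m],[1,99]))
plan([(q[0],q[1],.036,238.5)],5)
E
```

```text
t 12.85 p [0.5073 0.252  0.1342] R [[-0.524, -0.852, -0.002], [-0.852, 0.524, -0.001], [0.002, 0.001, -1.0]] F [-0.3 -0.4 -0.4] op 0.184 gf 29.99939113855362 q [  15.1   32.6   95.2   -0.    52.3 -133.3]
lip 10763 [-0.14789608 -0.13235814] [-0.10102031  0.09561917]
walls 1515 [-0.09687721 -0.09348338 -0.09110565]
walls 2872 [0.0921303  0.09365362 0.10157149]
floor 30719 0.024203208524474495 [-0.12981738 -0.01335557] [-0.09076934  0.09077012]
[{"xyz": [-1, -1, 33], "roll": 0.0, "grip": 5}, {"xyz": [-1, -1, 32], "roll": 0.0, "grip": 5}, {"xyz": [0, -1, 33], "roll": 0.0, "grip": 5}]
ends [0.511  0.2517 0.0362] -121.63
```

View pics/w4.png

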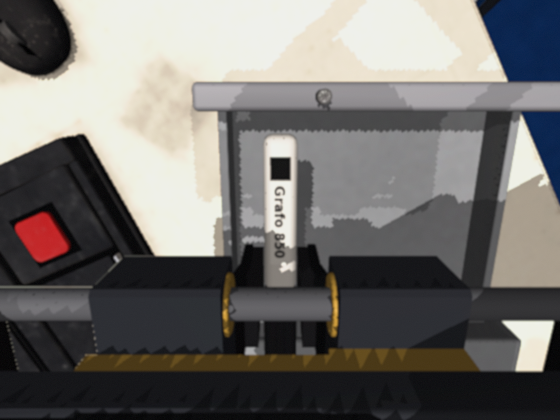

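Emit:
move_arm([
  {"xyz":[-1,-1,33],"roll":0,"grip":5},
  {"xyz":[-1,-1,33],"roll":0,"grip":5},
  {"xyz":[0,-1,28],"roll":0,"grip":5},
  {"xyz":[0,0,5],"roll":0,"grip":5},
  {"xyz":[0,0,0],"roll":0,"grip":5},
])

```text
time_s: 13.32
position: [0.5106, 0.2512, 0.0343]
tcp_rot: [[-0.525, -0.851, -0.004], [-0.851, 0.525, -0.001], [0.003, 0.003, -1.0]]
force: [-0.2, -0.1, -1.0]
opening: 0.184
grasp_force: 30.0
```

Emit:
move_arm([
  {"xyz":[0,0,0],"roll":0,"grip":28},
  {"xyz":[0,0,0],"roll":0,"grip":28},
  {"xyz":[0,0,0],"roll":0,"grip":28},
  {"xyz":[0,0,-40],"roll":0,"grip":28},
  {"xyz":[0,0,-40],"roll":0,"grip":28},
])

```text
time_s: 13.73
position: [0.5097, 0.2518, 0.1139]
tcp_rot: [[-0.524, -0.852, -0.008], [-0.852, 0.524, -0.002], [0.006, 0.005, -1.0]]
force: [1.4, 0.8, 0.2]
opening: 0.279
grasp_force: 0.0
```

Emit:
move_arm([
  {"xyz":[0,0,-35],"roll":0,"grip":45},
  {"xyz":[0,0,0],"roll":0,"grip":45},
])

```text
time_s: 13.9
position: [0.5168, 0.2541, 0.1582]
tcp_rot: [[-0.523, -0.852, 0.015], [-0.852, 0.523, 0.004], [-0.011, -0.011, -1.0]]
force: [1.0, 0.0, 0.2]
opening: 0.362
grasp_force: 0.0
```

```bash
cat >> h.py <<'E'
def indrawer(save=None):
    s,a,d=cap('wrist',save);P=cloud('wrist',s,d);z=P[...,2];q2=P[...,:2]-F0;bx=q2@BX;by=q2@BY
    m=((d>.12)&(z>.031)&(z<.08)&(bx<.01)&(bx>-.131)&(abs(by)<.089)).astype(np.uint8)
    N,L=cv2.connectedComponents(m)
    for i in range(1,N):
        k=L==i
        if k.sum()>150: print('in drawer',k.sum(),'bx',np.round(np.percentile(bx[k],[1,99]),4),'by',np.round(np.percentile(by[k],[1,99]),4),'z',np.percentile(z[k],95))
E
python3 - <<'E'
from h import *
s=st();indrawer()
plan([(.4394,-.0573,.12,178.7)],45)
E
```

```text
t 13.9 p [0.5168 0.2541 0.1582] R [[-0.523, -0.852, 0.015], [-0.852, 0.523, 0.004], [-0.011, -0.011, -1.0]] F [1.  0.  0.2] op 0.362 gf 0.0 q [  15.1   30.9   93.5   -0.    54.7 -133.4]
in drawer 2837 bx [-0.1206 -0.003 ] by [-0.068 -0.053] z 0.041788255235617654
[{"xyz": [34, -11, 4], "roll": 0.115, "grip": 45}, {"xyz": [32, -15, 4], "roll": 0.115, "grip": 45}, {"xyz": [31, -18, 4], "roll": 0.12, "grip": 45}, {"xyz": [28, -22, 4], "roll": 0.115, "grip": 45}, {"xyz": [25, -25, 4], "roll": 0.115, "grip": 45}]
[{"xyz": [23, -27, 4], "roll": 0.115, "grip": 45}, {"xyz": [19, -30, 4], "roll": 0.115, "grip": 45}, {"xyz": [15, -32, 4], "roll": 0.115, "grip": 45}, {"xyz": [12, -34, 3], "roll": 0.12, "grip": 45}]
ends [ 0.439  -0.0575  0.1205] -181.41
```

Emit:
move_arm([
  {"xyz":[34,-11,4],"roll":0.115,"grip":45},
  {"xyz":[32,-15,4],"roll":0.115,"grip":45},
  {"xyz":[31,-18,4],"roll":0.12,"grip":45},
  {"xyz":[28,-22,4],"roll":0.115,"grip":45},
  {"xyz":[25,-25,4],"roll":0.115,"grip":45},
])

```text
time_s: 14.37
position: [0.4686, 0.0785, 0.13]
tcp_rot: [[-0.907, -0.422, -0.001], [-0.422, 0.907, -0.0], [0.001, 0.001, -1.0]]
force: [0.5, -0.9, -0.0]
opening: 0.449
grasp_force: 0.0
```

Emit:
move_arm([
  {"xyz":[23,-27,4],"roll":0.115,"grip":45},
  {"xyz":[19,-30,4],"roll":0.115,"grip":45},
  {"xyz":[15,-32,4],"roll":0.115,"grip":45},
  {"xyz":[12,-34,3],"roll":0.12,"grip":45},
  {"xyz":[0,0,0],"roll":0,"grip":45},
])

```text
time_s: 14.78
position: [0.4345, -0.0633, 0.1147]
tcp_rot: [[-0.999, 0.035, -0.001], [0.035, 0.999, -0.001], [0.001, -0.001, -1.0]]
force: [0.2, -0.2, -0.5]
opening: 0.451
grasp_force: 0.0
```

Emit:
move_arm([
  {"xyz":[0,0,0],"roll":0,"grip":45},
  {"xyz":[0,0,0],"roll":0,"grip":45},
])

```text
time_s: 14.95
position: [0.4352, -0.0581, 0.1153]
tcp_rot: [[-1.0, 0.025, -0.001], [0.025, 1.0, 0.001], [0.001, 0.001, -1.0]]
force: [0.7, -0.9, 0.6]
opening: 0.454
grasp_force: 0.0
```

```bash
python3 - <<'E'
from h import *
s=st();blobs('wrist')
E
```

```text
t 14.95 p [ 0.4352 -0.0581  0.1153] R [[-1.0, 0.025, -0.001], [0.025, 1.0, 0.001], [0.001, 0.001, -1.0]] F [ 0.7 -0.9  0.6] op 0.454 gf 0.0 q [ -22.3   27.2  114.     0.    38.9 -110.9]
wrist 1740 c [ 0.3564 -0.2421] sz [0.0227 0.0472] long 112.6 z90 0.0116 px 22 104 79 133
wrist 5554 c [ 0.4198 -0.18  ] sz [0.0276 0.0988] long 7.0 z90 0.0428 px 99 185 123 255
wrist 3106 c [ 0.435  -0.1248] sz [0.0163 0.1215] long 177.2 z90 0.017 px 192 200 127 282
wrist 3096 c [ 0.4397 -0.0572] sz [0.0159 0.1217] long 178.3 z90 0.0169 px 280 208 131 285
```

Emit:
move_arm([
  {"xyz":[-4,1,38],"roll":0,"grip":45},
  {"xyz":[0,0,38],"roll":0,"grip":45},
  {"xyz":[0,0,33],"roll":0,"grip":45},
  {"xyz":[0,0,0],"roll":0,"grip":5},
  {"xyz":[0,0,0],"roll":0,"grip":5},
])

```text
time_s: 15.42
position: [0.4391, -0.0555, 0.0047]
tcp_rot: [[-1.0, 0.021, -0.004], [0.021, 1.0, 0.002], [0.004, 0.002, -1.0]]
force: [0.0, 0.7, -0.5]
opening: 0.369
grasp_force: 0.0
```

Emit:
move_arm([
  {"xyz":[0,0,0],"roll":0,"grip":5},
  {"xyz":[0,0,0],"roll":0,"grip":5},
  {"xyz":[0,0,0],"roll":0,"grip":5},
  {"xyz":[0,0,0],"roll":0,"grip":5},
])

```text
time_s: 15.75
position: [0.4403, -0.0573, 0.0075]
tcp_rot: [[-1.0, 0.024, 0.002], [0.024, 1.0, -0.001], [-0.002, -0.001, -1.0]]
force: [-0.1, -0.0, -0.1]
opening: 0.184
grasp_force: 30.0
```

Emit:
move_arm([
  {"xyz":[0,0,-25],"roll":0,"grip":5},
  {"xyz":[0,0,-40],"roll":0,"grip":5},
  {"xyz":[0,0,-40],"roll":0,"grip":5},
  {"xyz":[0,0,-25],"roll":0,"grip":5},
  {"xyz":[0,0,0],"roll":0,"grip":5},
])

```text
time_s: 16.17
position: [0.4429, -0.0586, 0.1418]
tcp_rot: [[-1.0, 0.024, 0.011], [0.024, 1.0, -0.005], [-0.011, -0.004, -1.0]]
force: [0.9, 0.5, -0.3]
opening: 0.183
grasp_force: 30.0
```

```bash
python3 - <<'E'
from h import *
s=st();q=box(-.0585,-.026)
plan([(q[0],q[1],.14,238.5),(q[0],q[1],.034,238.5)],5)
E
```

```text
t 16.17 p [ 0.4429 -0.0586  0.1418] R [[-1.0, 0.024, 0.011], [0.024, 1.0, -0.005], [-0.011, -0.004, -1.0]] F [ 0.9  0.5 -0.3] op 0.183 gf 29.99993920326233 q [ -21.9   24.3  112.2   -0.    42.8 -110.5]
[{"xyz": [-4, 37, 0], "roll": -0.115, "grip": 5}, {"xyz": [-7, 36, 0], "roll": -0.115, "grip": 5}, {"xyz": [-12, 34, 1], "roll": -0.12, "grip": 5}, {"xyz": [-16, 34, 0], "roll": -0.115, "grip": 5}, {"xyz": [-19, 31, 0], "roll": -0.115, "grip": 5}]
[{"xyz": [-23, 28, 0], "roll": -0.115, "grip": 5}, {"xyz": [-27, 26, 0], "roll": -0.12, "grip": 5}, {"xyz": [-29, 23, 1], "roll": -0.115, "grip": 5}, {"xyz": [-31, 19, 0], "roll": -0.115, "grip": 5}, {"xyz": [0, 0, 35], "roll": 0.0, "grip": 5}]
[{"xyz": [0, 0, 36], "roll": 0.0, "grip": 5}, {"xyz": [0, 0, 35], "roll": 0.0, "grip": 5}]
ends [0.4826 0.27   0.0338] 238.48
```

Emit:
move_arm([
  {"xyz":[-4,37,0],"roll":-0.115,"grip":5},
  {"xyz":[-7,36,0],"roll":-0.115,"grip":5},
  {"xyz":[-12,34,1],"roll":-0.12,"grip":5},
  {"xyz":[-16,34,0],"roll":-0.115,"grip":5},
  {"xyz":[-19,31,0],"roll":-0.115,"grip":5},
])

```text
time_s: 16.58
position: [0.461, 0.1267, 0.1354]
tcp_rot: [[-0.847, -0.531, -0.0], [-0.531, 0.847, 0.0], [0.0, 0.0, -1.0]]
force: [0.9, -0.9, -1.3]
opening: 0.184
grasp_force: 30.0
```

Emit:
move_arm([
  {"xyz":[-23,28,0],"roll":-0.115,"grip":5},
  {"xyz":[-27,26,0],"roll":-0.12,"grip":5},
  {"xyz":[-29,23,1],"roll":-0.115,"grip":5},
  {"xyz":[-31,19,0],"roll":-0.115,"grip":5},
  {"xyz":[0,0,0],"roll":0,"grip":5},
])

```text
time_s: 17.0
position: [0.4805, 0.2769, 0.1347]
tcp_rot: [[-0.516, -0.857, 0.004], [-0.857, 0.516, 0.004], [-0.005, -0.002, -1.0]]
force: [-0.0, 0.5, -0.4]
opening: 0.186
grasp_force: 30.0
```

Emit:
move_arm([
  {"xyz":[0,0,0],"roll":0,"grip":5},
  {"xyz":[0,0,0],"roll":0,"grip":5},
])

```text
time_s: 17.17
position: [0.4785, 0.2706, 0.134]
tcp_rot: [[-0.523, -0.852, -0.002], [-0.852, 0.523, -0.001], [0.002, 0.001, -1.0]]
force: [-0.3, 0.1, 0.2]
opening: 0.181
grasp_force: 30.0
```

```bash
python3 - <<'E'
from h import *
s=st();q=box(-.0585,-.026)
indrawer()
plan([(q[0],q[1],.034,238.5)],5)
E
```

```text
t 17.17 p [0.4785 0.2706 0.134 ] R [[-0.523, -0.852, -0.002], [-0.852, 0.523, -0.001], [0.002, 0.001, -1.0]] F [-0.3  0.1  0.2] op 0.181 gf 29.99986320734024 q [  17.9   31.5   97.7   -0.    50.9 -130.6]
in drawer 2892 bx [-0.1207 -0.0166] by [-0.0678 -0.0525] z 0.041379918420975006
[{"xyz": [-1, -1, 33], "roll": 0.0, "grip": 5}, {"xyz": [0, -1, 34], "roll": 0.0, "grip": 5}, {"xyz": [-1, -1, 33], "roll": 0.0, "grip": 5}]
ends [0.4823 0.2701 0.0342] -121.61
```

Emit:
move_arm([
  {"xyz":[-1,-1,33],"roll":0,"grip":5},
  {"xyz":[0,0,34],"roll":0,"grip":5},
  {"xyz":[-1,0,28],"roll":0,"grip":5},
  {"xyz":[0,0,5],"roll":0,"grip":5},
  {"xyz":[0,0,0],"roll":0,"grip":5},
])

```text
time_s: 17.63
position: [0.4801, 0.2703, 0.0331]
tcp_rot: [[-0.525, -0.851, -0.005], [-0.851, 0.526, -0.002], [0.004, 0.003, -1.0]]
force: [-0.3, 0.9, -0.4]
opening: 0.186
grasp_force: 3.0
```

Emit:
move_arm([
  {"xyz":[0,0,0],"roll":0,"grip":28},
  {"xyz":[0,0,0],"roll":0,"grip":28},
  {"xyz":[0,0,0],"roll":0,"grip":28},
  {"xyz":[0,0,-40],"roll":0,"grip":28},
  {"xyz":[0,0,-40],"roll":0,"grip":28},
])

```text
time_s: 18.05
position: [0.4796, 0.2714, 0.1134]
tcp_rot: [[-0.524, -0.852, -0.007], [-0.852, 0.524, -0.002], [0.005, 0.004, -1.0]]
force: [1.9, 0.7, 0.5]
opening: 0.281
grasp_force: 0.0
```

Emit:
move_arm([
  {"xyz":[0,0,-35],"roll":0,"grip":35},
  {"xyz":[0,0,0],"roll":0,"grip":35},
])

```text
time_s: 18.22
position: [0.4864, 0.274, 0.1573]
tcp_rot: [[-0.523, -0.852, 0.015], [-0.852, 0.523, 0.005], [-0.012, -0.01, -1.0]]
force: [1.8, 0.2, 1.2]
opening: 0.329
grasp_force: 0.0
```

```bash
python3 - <<'E'
from h import *
s=st();indrawer()
plan([(.435,-.1248,.12,177.2)],35)
E
```

```text
t 18.22 p [0.4864 0.274  0.1573] R [[-0.523, -0.852, 0.015], [-0.852, 0.523, 0.005], [-0.012, -0.01, -1.0]] F [1.8 0.2 1.2] op 0.329 gf 0.0 q [  17.9   29.7   96.1   -0.    53.2 -130.5]
in drawer 2650 bx [-0.1202 -0.0134] by [-0.0679 -0.0525] z 0.0418043761863427
in drawer 2848 bx [-0.1188 -0.0012] by [-0.0324 -0.0168] z 0.04164300118382868
[{"xyz": [33, -15, 3], "roll": 0.095, "grip": 35}, {"xyz": [32, -18, 3], "roll": 0.1, "grip": 35}, {"xyz": [29, -21, 3], "roll": 0.095, "grip": 35}, {"xyz": [28, -24, 4], "roll": 0.1, "grip": 35}, {"xyz": [25, -27, 3], "roll": 0.095, "grip": 35}]
[{"xyz": [22, -29, 3], "roll": 0.1, "grip": 35}, {"xyz": [20, -31, 3], "roll": 0.095, "grip": 35}, {"xyz": [16, -32, 3], "roll": 0.1, "grip": 35}, {"xyz": [13, -34, 3], "roll": 0.095, "grip": 35}, {"xyz": [10, -36, 3], "roll": 0.095, "grip": 35}]
[{"xyz": [6, -35, 4], "roll": 0.1, "grip": 35}]
ends [ 0.435  -0.1243  0.1196] -182.84
```

Emit:
move_arm([
  {"xyz":[33,-15,3],"roll":0.095,"grip":35},
  {"xyz":[32,-18,3],"roll":0.1,"grip":35},
  {"xyz":[29,-21,3],"roll":0.095,"grip":35},
  {"xyz":[28,-24,4],"roll":0.1,"grip":35},
  {"xyz":[25,-27,3],"roll":0.095,"grip":35},
])

```text
time_s: 18.68
position: [0.4574, 0.09, 0.1332]
tcp_rot: [[-0.862, -0.507, -0.001], [-0.507, 0.862, -0.0], [0.001, 0.0, -1.0]]
force: [0.2, 0.4, 0.0]
opening: 0.351
grasp_force: 0.0
```

Emit:
move_arm([
  {"xyz":[22,-29,3],"roll":0.1,"grip":35},
  {"xyz":[20,-31,3],"roll":0.095,"grip":35},
  {"xyz":[16,-32,3],"roll":0.1,"grip":35},
  {"xyz":[13,-34,3],"roll":0.095,"grip":35},
  {"xyz":[10,-36,3],"roll":0.095,"grip":35},
])

```text
time_s: 19.1
position: [0.4348, -0.0915, 0.1182]
tcp_rot: [[-0.999, -0.046, -0.001], [-0.046, 0.999, 0.0], [0.001, 0.0, -1.0]]
force: [1.3, -0.1, -0.2]
opening: 0.345
grasp_force: 0.0
```

Emit:
move_arm([
  {"xyz":[6,-35,4],"roll":0.1,"grip":35},
  {"xyz":[0,0,0],"roll":0,"grip":35},
  {"xyz":[0,0,0],"roll":0,"grip":35},
  {"xyz":[0,0,0],"roll":0,"grip":35},
])

```text
time_s: 19.43
position: [0.4308, -0.1248, 0.1143]
tcp_rot: [[-0.999, 0.05, -0.002], [0.05, 0.999, 0.001], [0.002, 0.001, -1.0]]
force: [0.1, 0.6, -0.6]
opening: 0.353
grasp_force: 0.0
```

```bash
python3 - <<'E'
from h import *
s=st();blobs('wrist')
E
```

```text
t 19.43 p [ 0.4308 -0.1248  0.1143] R [[-0.999, 0.05, -0.002], [0.05, 0.999, 0.001], [0.002, 0.001, -1.0]] F [ 0.1  0.6 -0.6] op 0.353 gf 0.0 q [ -30.5   27.8  112.7    0.    39.6 -117.7]
wrist 2749 c [ 0.3605 -0.2525] sz [0.023  0.0684] long 114.3 z90 0.0115 px 99 118 86 155
wrist 4713 c [ 0.423  -0.1824] sz [0.0303 0.1042] long 5.2 z90 0.0428 px 194 194 129 282
wrist 3113 c [ 0.4346 -0.1248] sz [0.0158 0.1208] long 176.9 z90 0.0169 px 279 207 131 285
```

Emit:
move_arm([
  {"xyz":[-4,0,38],"roll":0,"grip":35},
  {"xyz":[0,0,38],"roll":0,"grip":35},
  {"xyz":[0,0,32],"roll":0,"grip":35},
  {"xyz":[0,0,0],"roll":0,"grip":5},
  {"xyz":[0,0,0],"roll":0,"grip":5},
])

```text
time_s: 19.9
position: [0.4347, -0.1233, 0.0049]
tcp_rot: [[-0.999, 0.046, -0.004], [0.046, 0.999, 0.003], [0.004, 0.002, -1.0]]
force: [-0.1, 0.8, -0.3]
opening: 0.267
grasp_force: 0.0
```

Emit:
move_arm([
  {"xyz":[0,0,0],"roll":0,"grip":5},
  {"xyz":[0,0,0],"roll":0,"grip":5},
  {"xyz":[0,0,0],"roll":0,"grip":5},
  {"xyz":[0,0,0],"roll":0,"grip":5},
])

```text
time_s: 20.23
position: [0.4362, -0.1256, 0.0077]
tcp_rot: [[-0.999, 0.049, 0.002], [0.049, 0.999, -0.001], [-0.002, -0.001, -1.0]]
force: [-0.5, 0.1, 0.9]
opening: 0.182
grasp_force: 30.0
```

Emit:
move_arm([
  {"xyz":[0,0,-25],"roll":0,"grip":5},
  {"xyz":[0,0,-40],"roll":0,"grip":5},
  {"xyz":[0,0,-40],"roll":0,"grip":5},
  {"xyz":[0,0,-25],"roll":0,"grip":5},
  {"xyz":[0,0,0],"roll":0,"grip":5},
])

```text
time_s: 20.65
position: [0.4387, -0.1272, 0.1419]
tcp_rot: [[-0.999, 0.05, 0.011], [0.049, 0.999, -0.006], [-0.011, -0.006, -1.0]]
force: [0.6, -0.0, 0.2]
opening: 0.185
grasp_force: 30.0
```

```bash
python3 - <<'E'
from h import *
s=st();q=box(-.0585,.012)
plan([(q[0],q[1],.14,238.5)],5)
E
```

```text
t 20.65 p [ 0.4387 -0.1272  0.1419] R [[-0.999, 0.05, 0.011], [0.049, 0.999, -0.006], [-0.011, -0.006, -1.0]] F [ 0.6 -0.   0.2] op 0.185 gf 29.999630749225616 q [ -30.2   24.9  110.8    0.    43.6 -117.4]
[{"xyz": [1, 38, 0], "roll": -0.095, "grip": 5}, {"xyz": [-3, 38, 0], "roll": -0.1, "grip": 5}, {"xyz": [-6, 37, 1], "roll": -0.095, "grip": 5}, {"xyz": [-11, 37, 0], "roll": -0.1, "grip": 5}, {"xyz": [-13, 35, 0], "roll": -0.095, "grip": 5}]
[{"xyz": [-17, 34, 0], "roll": -0.1, "grip": 5}, {"xyz": [-20, 32, 0], "roll": -0.095, "grip": 5}, {"xyz": [-24, 30, 0], "roll": -0.1, "grip": 5}, {"xyz": [-26, 28, 1], "roll": -0.095, "grip": 5}, {"xyz": [-28, 25, 0], "roll": -0.1, "grip": 5}]
[{"xyz": [-31, 22, 0], "roll": -0.095, "grip": 5}]
ends [0.4498 0.2901 0.1399] 238.47
```

Emit:
move_arm([
  {"xyz":[1,38,0],"roll":-0.095,"grip":5},
  {"xyz":[-3,38,0],"roll":-0.1,"grip":5},
  {"xyz":[-6,37,1],"roll":-0.095,"grip":5},
  {"xyz":[-11,37,0],"roll":-0.1,"grip":5},
  {"xyz":[-13,35,0],"roll":-0.095,"grip":5},
])

```text
time_s: 21.07
position: [0.4403, 0.0654, 0.1356]
tcp_rot: [[-0.905, -0.425, 0.0], [-0.425, 0.905, 0.0], [-0.0, -0.0, -1.0]]
force: [1.3, 0.2, 0.3]
opening: 0.188
grasp_force: 30.0
```

Emit:
move_arm([
  {"xyz":[-17,34,0],"roll":-0.1,"grip":5},
  {"xyz":[-20,32,0],"roll":-0.095,"grip":5},
  {"xyz":[-24,30,0],"roll":-0.1,"grip":5},
  {"xyz":[-26,28,1],"roll":-0.095,"grip":5},
  {"xyz":[-28,25,0],"roll":-0.1,"grip":5},
])

```text
time_s: 21.48
position: [0.445, 0.2555, 0.1343]
tcp_rot: [[-0.598, -0.802, -0.0], [-0.802, 0.598, -0.0], [0.0, 0.0, -1.0]]
force: [1.0, 0.1, 0.3]
opening: 0.181
grasp_force: 30.0
```

Emit:
move_arm([
  {"xyz":[-31,22,0],"roll":-0.095,"grip":5},
  {"xyz":[0,0,0],"roll":0,"grip":5},
  {"xyz":[0,0,0],"roll":0,"grip":5},
  {"xyz":[0,0,0],"roll":0,"grip":5},
])

```text
time_s: 21.82
position: [0.446, 0.2912, 0.1341]
tcp_rot: [[-0.523, -0.852, -0.002], [-0.852, 0.523, -0.001], [0.002, 0.001, -1.0]]
force: [0.6, 0.5, -0.9]
opening: 0.185
grasp_force: 30.0
```

```bash
python3 - <<'E'
from h import *
s=st();q=box(-.0585,.012)
plan([(q[0],q[1],.034,238.5)],5)
E
```

```text
t 21.82 p [0.446  0.2912 0.1341] R [[-0.523, -0.852, -0.002], [-0.852, 0.523, -0.001], [0.002, 0.001, -1.0]] F [ 0.6  0.5 -0.9] op 0.185 gf 29.999557435512543 q [  21.1   30.5  100.1   -0.    49.5 -127.3]
[{"xyz": [0, -1, 33], "roll": 0.0, "grip": 5}, {"xyz": [-1, -2, 34], "roll": 0.0, "grip": 5}, {"xyz": [0, -1, 33], "roll": 0.0, "grip": 5}]
ends [0.4499 0.2899 0.0341] -121.54
```

Emit:
move_arm([
  {"xyz":[0,-1,33],"roll":0,"grip":5},
  {"xyz":[-1,-2,34],"roll":0,"grip":5},
  {"xyz":[0,-1,28],"roll":0,"grip":5},
  {"xyz":[0,0,5],"roll":0,"grip":5},
  {"xyz":[0,0,0],"roll":0,"grip":5},
])

```text
time_s: 22.23
position: [0.4495, 0.2882, 0.0331]
tcp_rot: [[-0.526, -0.851, -0.005], [-0.851, 0.526, -0.002], [0.004, 0.003, -1.0]]
force: [-0.4, 1.4, 0.8]
opening: 0.181
grasp_force: 30.0
```

Emit:
move_arm([
  {"xyz":[0,0,0],"roll":0,"grip":28},
  {"xyz":[0,0,0],"roll":0,"grip":28},
  {"xyz":[0,0,0],"roll":0,"grip":28},
  {"xyz":[0,0,-40],"roll":0,"grip":28},
  {"xyz":[0,0,-40],"roll":0,"grip":28},
])

```text
time_s: 22.65
position: [0.4491, 0.2896, 0.1136]
tcp_rot: [[-0.523, -0.852, -0.006], [-0.852, 0.523, -0.002], [0.005, 0.004, -1.0]]
force: [1.2, 0.6, 0.6]
opening: 0.277
grasp_force: 0.0
```

Emit:
move_arm([
  {"xyz":[0,0,-35],"roll":0,"grip":65},
  {"xyz":[0,0,0],"roll":0,"grip":65},
])

```text
time_s: 22.82
position: [0.4556, 0.2925, 0.1573]
tcp_rot: [[-0.523, -0.852, 0.015], [-0.852, 0.523, 0.006], [-0.013, -0.01, -1.0]]
force: [0.8, 0.4, -0.1]
opening: 0.362
grasp_force: 0.0
```

```bash
python3 - <<'E'
from h import *
s=st();indrawer()
plan([(.431,-.181,.14,185)],65)
E
```

```text
t 22.82 p [0.4556 0.2925 0.1573] R [[-0.523, -0.852, 0.015], [-0.852, 0.523, 0.006], [-0.013, -0.01, -1.0]] F [ 0.8  0.4 -0.1] op 0.362 gf 0.0 q [  20.9   28.6   98.5   -0.    51.9 -127.6]
in drawer 2941 bx [-0.1198 -0.0047] by [-0.0676 -0.0524] z 0.04177529072739361
in drawer 2858 bx [-0.1189 -0.001 ] by [0.0028 0.0185] z 0.041743622071518605
in drawer 2636 bx [-0.1189 -0.0061] by [-0.0318 -0.0164] z 0.04167374043158084
[{"xyz": [35, -19, 1], "roll": 0.08, "grip": 65}, {"xyz": [33, -22, 1], "roll": 0.075, "grip": 65}, {"xyz": [31, -24, 2], "roll": 0.08, "grip": 65}, {"xyz": [29, -26, 1], "roll": 0.075, "grip": 65}, {"xyz": [27, -29, 1], "roll": 0.08, "grip": 65}]
[{"xyz": [25, -30, 1], "roll": 0.075, "grip": 65}, {"xyz": [22, -33, 2], "roll": 0.08, "grip": 65}, {"xyz": [20, -34, 1], "roll": 0.075, "grip": 65}, {"xyz": [17, -36, 1], "roll": 0.08, "grip": 65}, {"xyz": [15, -36, 1], "roll": 0.08, "grip": 65}]
[{"xyz": [11, -38, 1], "roll": 0.075, "grip": 65}, {"xyz": [8, -39, 2], "roll": 0.08, "grip": 65}]
ends [ 0.4312 -0.1812  0.1397] -175.09
```

Emit:
move_arm([
  {"xyz":[35,-19,1],"roll":0.08,"grip":65},
  {"xyz":[33,-22,1],"roll":0.075,"grip":65},
  {"xyz":[31,-24,2],"roll":0.08,"grip":65},
  {"xyz":[29,-26,1],"roll":0.075,"grip":65},
  {"xyz":[27,-29,1],"roll":0.08,"grip":65},
])

```text
time_s: 23.28
position: [0.4404, 0.0921, 0.1434]
tcp_rot: [[-0.809, -0.587, -0.0], [-0.587, 0.809, -0.0], [0.0, 0.0, -1.0]]
force: [1.7, -0.1, -0.5]
opening: 0.642
grasp_force: 0.0
```

Emit:
move_arm([
  {"xyz":[25,-30,1],"roll":0.075,"grip":65},
  {"xyz":[22,-33,2],"roll":0.08,"grip":65},
  {"xyz":[20,-34,1],"roll":0.075,"grip":65},
  {"xyz":[17,-36,1],"roll":0.08,"grip":65},
  {"xyz":[15,-36,1],"roll":0.08,"grip":65},
])

```text
time_s: 23.7
position: [0.4302, -0.105, 0.1374]
tcp_rot: [[-0.972, -0.234, -0.0], [-0.234, 0.972, 0.0], [0.0, 0.0, -1.0]]
force: [0.5, 0.7, 0.4]
opening: 0.649
grasp_force: 0.0
```

Emit:
move_arm([
  {"xyz":[11,-38,1],"roll":0.075,"grip":65},
  {"xyz":[8,-39,2],"roll":0.08,"grip":65},
  {"xyz":[0,0,0],"roll":0,"grip":65},
  {"xyz":[0,0,0],"roll":0,"grip":65},
  {"xyz":[0,0,0],"roll":0,"grip":65},
])

```text
time_s: 24.12
position: [0.4268, -0.1817, 0.1342]
tcp_rot: [[-0.996, -0.085, -0.002], [-0.085, 0.996, 0.002], [0.001, 0.002, -1.0]]
force: [-0.5, -0.2, -0.4]
opening: 0.649
grasp_force: 0.0
```

```bash
python3 - <<'E'
from h import *
s=st();blobs('wrist','w5',zlo=.002)
blobs('wrist',zlo=.031)
E
```

```text
t 24.12 p [ 0.4268 -0.1817  0.1342] R [[-0.996, -0.085, -0.002], [-0.085, 0.996, 0.002], [0.001, 0.002, -1.0]] F [-0.5 -0.2 -0.4] op 0.649 gf 0.0 q [ -36.9   26.4  109.7    0.    44.1 -131.8]
wrist 2585 c [ 0.3601 -0.2524] sz [0.0244 0.0685] long 114.0 z90 0.0115 px 197 107 81 136
wrist 6242 c [ 0.4301 -0.1814] sz [0.0327 0.1338] long 5.1 z90 0.0427 px 279 200 119 286
wrist 4260 c [ 0.4305 -0.182 ] sz [0.0207 0.1191] long 5.5 z90 0.0429 px 278 209 132 286
wrist 94 c [ 0.3809 -0.1737] sz [0.0023 0.0216] long 5.5 z90 0.035 px 295 146 132 162
```

View pics/w5.png

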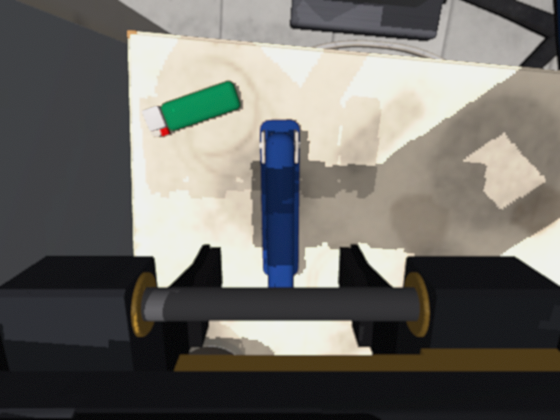

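Emit:
move_arm([
  {"xyz":[-4,0,38],"roll":-0.005,"grip":65},
  {"xyz":[0,0,38],"roll":0,"grip":65},
  {"xyz":[0,0,40],"roll":0,"grip":65},
  {"xyz":[0,0,0],"roll":0,"grip":65},
  {"xyz":[0,0,0],"roll":0,"grip":5},
])

```text
time_s: 24.63
position: [0.4299, -0.1793, 0.0165]
tcp_rot: [[-0.996, -0.093, -0.007], [-0.093, 0.996, 0.005], [0.006, 0.006, -1.0]]
force: [0.7, 0.7, -0.2]
opening: 0.626
grasp_force: 0.0
```

Emit:
move_arm([
  {"xyz":[0,0,0],"roll":0,"grip":5},
  {"xyz":[0,0,0],"roll":0,"grip":5},
  {"xyz":[0,0,0],"roll":0,"grip":5},
  {"xyz":[0,0,0],"roll":0,"grip":5},
  {"xyz":[0,0,0],"roll":0,"grip":5},
])

```text
time_s: 25.05
position: [0.4329, -0.1829, 0.0206]
tcp_rot: [[-0.996, -0.09, 0.004], [-0.09, 0.996, -0.003], [-0.003, -0.003, -1.0]]
force: [-0.8, 0.8, 1.2]
opening: 0.281
grasp_force: 1.2
```

Emit:
move_arm([
  {"xyz":[0,0,0],"roll":0,"grip":5},
  {"xyz":[0,0,0],"roll":0,"grip":5},
])

```text
time_s: 25.22
position: [0.4324, -0.1824, 0.0201]
tcp_rot: [[-0.996, -0.09, 0.002], [-0.09, 0.996, -0.001], [-0.002, -0.001, -1.0]]
force: [-0.2, 3.1, 10.6]
opening: 0.232
grasp_force: 30.0
```

Emit:
move_arm([
  {"xyz":[0,0,-20],"roll":0,"grip":5},
  {"xyz":[0,0,-35],"roll":0,"grip":5},
  {"xyz":[0,0,-35],"roll":0,"grip":5},
  {"xyz":[0,0,-30],"roll":0,"grip":5},
  {"xyz":[0,0,-15],"roll":0,"grip":5},
])

```text
time_s: 25.63
position: [0.4329, -0.1831, 0.1571]
tcp_rot: [[-0.996, -0.09, 0.004], [-0.09, 0.996, -0.003], [-0.004, -0.004, -1.0]]
force: [-0.3, 0.4, -2.3]
opening: 0.232
grasp_force: 30.0
```

```bash
python3 - <<'E'
from h import *
s=st();q=box(-.0575,.058)
plan([(q[0],q[1],.155,238.5)],5,mm=35)
E
```

```text
t 25.63 p [ 0.4329 -0.1831  0.1571] R [[-0.996, -0.09, 0.004], [-0.09, 0.996, -0.003], [-0.004, -0.004, -1.0]] F [-0.3  0.4 -2.3] op 0.232 gf 29.99958286061883 q [ -36.6   24.3  108.    -0.    47.5 -131.7]
[{"xyz": [-2, 33, 0], "roll": -0.06, "grip": 5}, {"xyz": [-3, 33, 0], "roll": -0.065, "grip": 5}, {"xyz": [-6, 33, 0], "roll": -0.06, "grip": 5}, {"xyz": [-8, 32, 1], "roll": -0.065, "grip": 5}, {"xyz": [-9, 32, 0], "roll": -0.06, "grip": 5}]
[{"xyz": [-12, 31, 0], "roll": -0.06, "grip": 5}, {"xyz": [-13, 31, 0], "roll": -0.065, "grip": 5}, {"xyz": [-16, 29, 0], "roll": -0.06, "grip": 5}, {"xyz": [-17, 28, 0], "roll": -0.065, "grip": 5}, {"xyz": [-19, 28, 0], "roll": -0.06, "grip": 5}]
[{"xyz": [-20, 26, 1], "roll": -0.065, "grip": 5}, {"xyz": [-23, 24, 0], "roll": -0.06, "grip": 5}, {"xyz": [-23, 24, 0], "roll": -0.06, "grip": 5}, {"xyz": [-25, 22, 0], "roll": -0.065, "grip": 5}, {"xyz": [-27, 20, 0], "roll": -0.06, "grip": 5}]
ends [0.4116 0.3151 0.1551] -121.54
```

Emit:
move_arm([
  {"xyz":[-2,33,0],"roll":-0.06,"grip":5},
  {"xyz":[-3,33,0],"roll":-0.065,"grip":5},
  {"xyz":[-6,33,0],"roll":-0.06,"grip":5},
  {"xyz":[-8,32,1],"roll":-0.065,"grip":5},
  {"xyz":[-9,32,0],"roll":-0.06,"grip":5},
])

```text
time_s: 26.05
position: [0.424, -0.0152, 0.1528]
tcp_rot: [[-0.92, -0.391, 0.0], [-0.391, 0.92, -0.0], [-0.0, -0.0, -1.0]]
force: [1.7, -0.1, -1.9]
opening: 0.24
grasp_force: 30.0
```

Emit:
move_arm([
  {"xyz":[-12,31,0],"roll":-0.06,"grip":5},
  {"xyz":[-13,31,0],"roll":-0.065,"grip":5},
  {"xyz":[-16,29,0],"roll":-0.06,"grip":5},
  {"xyz":[-17,28,0],"roll":-0.065,"grip":5},
  {"xyz":[-19,28,0],"roll":-0.06,"grip":5},
])

```text
time_s: 26.47
position: [0.417, 0.1513, 0.1527]
tcp_rot: [[-0.756, -0.654, 0.0], [-0.654, 0.756, -0.0], [0.0, -0.0, -1.0]]
force: [0.3, -0.4, -2.3]
opening: 0.232
grasp_force: 30.0
```

Emit:
move_arm([
  {"xyz":[-20,26,1],"roll":-0.065,"grip":5},
  {"xyz":[-23,24,0],"roll":-0.06,"grip":5},
  {"xyz":[-23,24,0],"roll":-0.06,"grip":5},
  {"xyz":[-25,22,0],"roll":-0.065,"grip":5},
  {"xyz":[-27,20,0],"roll":-0.06,"grip":5},
])

```text
time_s: 26.88
position: [0.4095, 0.3172, 0.1516]
tcp_rot: [[-0.52, -0.854, -0.001], [-0.854, 0.52, -0.001], [0.001, 0.0, -1.0]]
force: [1.2, -0.3, -1.2]
opening: 0.234
grasp_force: 30.0
```

Emit:
move_arm([
  {"xyz":[0,0,0],"roll":0,"grip":5},
  {"xyz":[0,0,0],"roll":0,"grip":5},
  {"xyz":[0,0,0],"roll":0,"grip":5},
])

```text
time_s: 27.13
position: [0.4097, 0.3153, 0.1513]
tcp_rot: [[-0.523, -0.852, -0.001], [-0.852, 0.523, -0.001], [0.002, 0.001, -1.0]]
force: [-0.4, -0.4, -1.8]
opening: 0.231
grasp_force: 30.0
```

```bash
python3 - <<'E'
from h import *
s=st()
s,a,d=cap('wrist','w6');P=cloud('wrist',s,d);z=P[...,2];q=P[...,:2]-F0;bx=q@BX;by=q@BY
c=np.array(s['position'])[:2]-F0;print('tcp box',c@BX,c@BY)
m=(z>.115)&(z<.19)&(d>.08)&(abs(by-c@BY)<.014)&(bx<c@BX);print('stapler near end',m.sum(),np.percentile(bx[m],[.5,5]),np.percentile(z[m],[1,50,99]),np.percentile(by[m],[1,99]))
g=box(-.0575,.058);plan([(g[0],g[1],.045,238.5)],5)
E
```

```text
t 27.13 p [0.4097 0.3153 0.1513] R [[-0.523, -0.852, -0.001], [-0.852, 0.523, -0.001], [0.002, 0.001, -1.0]] F [-0.4 -0.4 -1.8] op 0.231 gf 29.999437406659126 q [  25.2   27.9  101.5   -0.    50.7 -123.2]
tcp box -0.057910434655277725 0.05985207733550183
stapler near end 10185 [-0.12649946 -0.12279132] [0.13674331 0.17313446 0.18613918] [0.04624377 0.07343369]
[{"xyz": [0, 0, 35], "roll": 0.0, "grip": 5}, {"xyz": [0, -1, 36], "roll": 0.0, "grip": 5}, {"xyz": [-1, 0, 35], "roll": 0.0, "grip": 5}]
ends [0.4113 0.3152 0.0454] -121.59
```

View pics/w6.png

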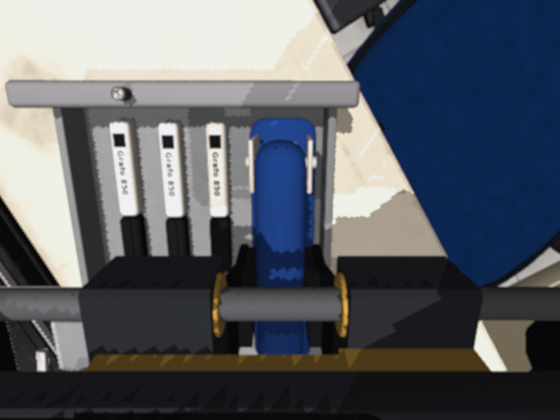

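Emit:
move_arm([
  {"xyz":[0,0,35],"roll":0,"grip":5},
  {"xyz":[0,-1,35],"roll":0,"grip":5},
  {"xyz":[-1,0,25],"roll":0,"grip":5},
  {"xyz":[0,0,8],"roll":0,"grip":5},
  {"xyz":[0,0,0],"roll":0,"grip":5},
])

```text
time_s: 27.6
position: [0.4108, 0.3143, 0.0468]
tcp_rot: [[-0.525, -0.851, -0.005], [-0.851, 0.525, -0.002], [0.005, 0.003, -1.0]]
force: [-1.1, 0.6, -1.6]
opening: 0.233
grasp_force: 30.0
```

Emit:
move_arm([
  {"xyz":[0,0,2],"roll":0,"grip":5},
  {"xyz":[0,0,0],"roll":0,"grip":5},
])

```text
time_s: 27.77
position: [0.4131, 0.3162, 0.0477]
tcp_rot: [[-0.524, -0.852, 0.002], [-0.852, 0.524, 0.001], [-0.002, -0.001, -1.0]]
force: [-0.0, -0.3, -2.3]
opening: 0.236
grasp_force: 30.0
```

Emit:
move_arm([
  {"xyz":[0,0,0],"roll":0,"grip":32},
  {"xyz":[0,0,0],"roll":0,"grip":32},
  {"xyz":[0,0,0],"roll":0,"grip":32},
  {"xyz":[0,0,-20],"roll":0,"grip":32},
  {"xyz":[0,0,-40],"roll":0,"grip":32},
])

```text
time_s: 28.18
position: [0.4095, 0.315, 0.1045]
tcp_rot: [[-0.523, -0.852, -0.008], [-0.852, 0.523, -0.004], [0.007, 0.005, -1.0]]
force: [0.8, 0.1, 0.1]
opening: 0.315
grasp_force: 0.0
```

Emit:
move_arm([
  {"xyz":[0,0,-40],"roll":0,"grip":32},
  {"xyz":[0,0,-25],"roll":0,"grip":0},
  {"xyz":[0,0,0],"roll":0,"grip":0},
  {"xyz":[0,0,0],"roll":0,"grip":0},
])

```text
time_s: 28.52
position: [0.4131, 0.3169, 0.1738]
tcp_rot: [[-0.523, -0.852, 0.005], [-0.852, 0.523, 0.002], [-0.005, -0.003, -1.0]]
force: [-0.0, 0.1, -0.0]
opening: 0.175
grasp_force: 0.0
```

```bash
python3 - <<'E'
from h import *
s=st();indrawer()
# around to the front of the panel for pushing
g=box(-.20,.01)
plan([(g[0],g[1],.16,148.5)],0)
E
```

```text
t 28.52 p [0.4131 0.3169 0.1738] R [[-0.523, -0.852, 0.005], [-0.852, 0.523, 0.002], [-0.005, -0.003, -1.0]] F [-0.   0.1 -0. ] op 0.175 gf 0.0 q [  25.2   26.   100.1   -0.    53.5 -123.3]
in drawer 2853 bx [-0.12  -0.002] by [-0.0675 -0.0522] z 0.041626992587106684
in drawer 2702 bx [-0.1191 -0.0019] by [-0.0316 -0.0163] z 0.04174167330522301
in drawer 2616 bx [-0.1191 -0.0018] by [0.0034 0.0188] z 0.04180795406739586
in drawer 4387 bx [-0.1156  0.0066] by [0.0462 0.0711] z 0.0670885949667533
[{"xyz": [10, -3, 1], "roll": 0.11, "grip": 0}, {"xyz": [10, -5, 1], "roll": 0.115, "grip": 0}, {"xyz": [9, -6, 1], "roll": 0.11, "grip": 0}, {"xyz": [9, -6, 1], "roll": 0.115, "grip": 0}, {"xyz": [8, -8, 0], "roll": 0.11, "grip": 0}]
[{"xyz": [6, -8, 1], "roll": 0.115, "grip": 0}, {"xyz": [6, -10, 1], "roll": 0.11, "grip": 0}, {"xyz": [5, -9, 1], "roll": 0.11, "grip": 0}, {"xyz": [4, -11, 1], "roll": 0.115, "grip": 0}, {"xyz": [2, -10, 1], "roll": 0.11, "grip": 0}]
[{"xyz": [2, -11, 1], "roll": 0.115, "grip": 0}, {"xyz": [0, -11, 1], "roll": 0.11, "grip": 0}, {"xyz": [-1, -11, 0], "roll": 0.115, "grip": 0}, {"xyz": [-3, -10, 1], "roll": 0.11, "grip": 0}]
ends [0.3786 0.1681 0.1603] -211.49
```

Emit:
move_arm([
  {"xyz":[10,-3,1],"roll":0.11,"grip":0},
  {"xyz":[10,-5,1],"roll":0.115,"grip":0},
  {"xyz":[9,-6,1],"roll":0.11,"grip":0},
  {"xyz":[9,-6,1],"roll":0.115,"grip":0},
  {"xyz":[8,-8,0],"roll":0.11,"grip":0},
])

```text
time_s: 28.98
position: [0.3977, 0.2622, 0.1656]
tcp_rot: [[-0.898, -0.439, -0.005], [-0.439, 0.898, -0.002], [0.005, 0.001, -1.0]]
force: [-0.5, -0.2, 0.4]
opening: 0.009
grasp_force: 0.0
```

Emit:
move_arm([
  {"xyz":[6,-8,1],"roll":0.115,"grip":0},
  {"xyz":[6,-10,1],"roll":0.11,"grip":0},
  {"xyz":[5,-9,1],"roll":0.11,"grip":0},
  {"xyz":[4,-11,1],"roll":0.115,"grip":0},
  {"xyz":[2,-10,1],"roll":0.11,"grip":0},
])

```text
time_s: 29.4
position: [0.3864, 0.2096, 0.1609]
tcp_rot: [[-0.994, 0.105, -0.004], [0.105, 0.994, -0.001], [0.004, -0.002, -1.0]]
force: [-0.0, 0.1, 0.9]
opening: 0.01
grasp_force: 0.0
```

Emit:
move_arm([
  {"xyz":[2,-11,1],"roll":0.115,"grip":0},
  {"xyz":[0,-11,1],"roll":0.11,"grip":0},
  {"xyz":[-1,-11,0],"roll":0.115,"grip":0},
  {"xyz":[-3,-10,1],"roll":0.11,"grip":0},
  {"xyz":[0,0,0],"roll":0,"grip":0},
])

```text
time_s: 29.82
position: [0.3765, 0.1667, 0.158]
tcp_rot: [[-0.851, 0.525, -0.005], [0.525, 0.851, -0.001], [0.004, -0.004, -1.0]]
force: [0.0, 0.7, -0.5]
opening: 0.009
grasp_force: 0.0
```

```bash
python3 - <<'E'
from h import *
s=st()
g=box(-.20,.01);h=box(-.02,.01)
plan([(g[0],g[1],.05,148.5),(h[0],h[1],.05,148.5)],0,mm=25)
E
```

```text
t 29.82 p [0.3765 0.1667 0.158 ] R [[-0.851, 0.525, -0.005], [0.525, 0.851, -0.001], [0.004, -0.004, -1.0]] F [ 0.   0.7 -0.5] op 0.009 gf 0.0 q [  8.3  20.7 115.2  -0.   44.4 -50. ]
[{"xyz": [0, 0, 22], "roll": 0.0, "grip": 0}, {"xyz": [0, 1, 21], "roll": 0.0, "grip": 0}, {"xyz": [0, 0, 22], "roll": 0.0, "grip": 0}, {"xyz": [0, 1, 21], "roll": -0.005, "grip": 0}, {"xyz": [-1, 0, 22], "roll": 0.0, "grip": 0}]
[{"xyz": [0, 23, 0], "roll": 0.0, "grip": 0}, {"xyz": [0, 22, 0], "roll": 0.0, "grip": 0}, {"xyz": [0, 23, 0], "roll": 0.0, "grip": 0}, {"xyz": [0, 22, 0], "roll": 0.0, "grip": 0}, {"xyz": [0, 23, 0], "roll": 0.0, "grip": 0}]
[{"xyz": [0, 22, 0], "roll": 0.0, "grip": 0}, {"xyz": [0, 23, 0], "roll": 0.0, "grip": 0}, {"xyz": [0, 22, 0], "roll": 0.0, "grip": 0}]
ends [0.4722 0.3215 0.05  ] 148.59
```

Emit:
move_arm([
  {"xyz":[0,0,22],"roll":0,"grip":0},
  {"xyz":[0,1,21],"roll":0,"grip":0},
  {"xyz":[0,0,22],"roll":0,"grip":0},
  {"xyz":[0,1,21],"roll":0,"grip":0},
  {"xyz":[-1,0,22],"roll":0,"grip":0},
])

```text
time_s: 30.23
position: [0.3799, 0.1696, 0.05]
tcp_rot: [[-0.854, 0.52, -0.001], [0.52, 0.854, -0.0], [0.001, -0.001, -1.0]]
force: [0.4, 0.4, -0.4]
opening: 0.002
grasp_force: 0.0
```

Emit:
move_arm([
  {"xyz":[0,18,0],"roll":0,"grip":0},
  {"xyz":[0,10,0],"roll":0,"grip":0},
  {"xyz":[0,8,0],"roll":0,"grip":0},
  {"xyz":[0,8,0],"roll":0,"grip":0},
  {"xyz":[0,12,0],"roll":0,"grip":0},
])

```text
time_s: 30.65
position: [0.4089, 0.2171, 0.0517]
tcp_rot: [[-0.853, 0.521, -0.002], [0.521, 0.853, -0.001], [0.001, -0.002, -1.0]]
force: [-0.8, -1.3, -0.7]
opening: 0.007
grasp_force: 0.6
```

Emit:
move_arm([
  {"xyz":[0,15,0],"roll":0,"grip":0},
  {"xyz":[0,15,0],"roll":0,"grip":0},
  {"xyz":[0,15,0],"roll":0,"grip":0},
  {"xyz":[0,15,0],"roll":0,"grip":0},
  {"xyz":[0,15,0],"roll":0,"grip":0},
])

```text
time_s: 31.07
position: [0.4485, 0.2815, 0.0521]
tcp_rot: [[-0.853, 0.521, -0.001], [0.521, 0.853, -0.001], [0.0, -0.001, -1.0]]
force: [-1.1, -0.9, -0.4]
opening: 0.005
grasp_force: 0.7
```

Emit:
move_arm([
  {"xyz":[0,15,0],"roll":0,"grip":0},
  {"xyz":[0,12,0],"roll":0,"grip":0},
  {"xyz":[0,10,0],"roll":0,"grip":0},
  {"xyz":[0,8,0],"roll":0,"grip":0},
  {"xyz":[0,6,0],"roll":0,"grip":0},
])

```text
time_s: 31.48
position: [0.4672, 0.3129, 0.052]
tcp_rot: [[-0.857, 0.514, -0.021], [0.514, 0.857, -0.024], [0.005, -0.032, -0.999]]
force: [-10.1, -47.9, 25.8]
opening: 0.005
grasp_force: 25.2
```

```bash
python3 - <<'E'
from h import *
s=st();c=np.array(s['position'])[:2]-F0;print('tcp box',c@BX,c@BY)
E
```

```text
t 31.48 p [0.4672 0.3129 0.052 ] R [[-0.857, 0.514, -0.021], [0.514, 0.857, -0.024], [0.005, -0.032, -0.999]] F [-10.1 -47.9  25.8] op 0.005 gf 25.203769484942313 q [ 22.9  40.3  97.2  -1.2  44.2 -35.3]
tcp box -0.02996276686876833 0.009555902918808718
```

Emit:
move_arm([
  {"xyz":[0,-15,0],"roll":0,"grip":0},
  {"xyz":[0,-25,0],"roll":0,"grip":0},
  {"xyz":[0,-30,-10],"roll":0,"grip":0},
  {"xyz":[0,0,-40],"roll":0,"grip":0},
  {"xyz":[0,0,-40],"roll":0,"grip":0},
])

```text
time_s: 31.9
position: [0.4358, 0.263, 0.1412]
tcp_rot: [[-0.852, 0.523, -0.007], [0.523, 0.852, -0.002], [0.005, -0.005, -1.0]]
force: [1.1, 0.8, -0.5]
opening: 0.007
grasp_force: 0.0
```

Emit:
move_arm([
  {"xyz":[0,0,-40],"roll":0,"grip":0},
  {"xyz":[25,0,0],"roll":0,"grip":0},
  {"xyz":[35,0,0],"roll":0,"grip":0},
  {"xyz":[0,0,0],"roll":0,"grip":0},
  {"xyz":[0,0,0],"roll":0,"grip":0},
])

```text
time_s: 32.32
position: [0.3863, 0.2969, 0.1825]
tcp_rot: [[-0.854, 0.519, 0.001], [0.519, 0.854, 0.0], [-0.0, 0.001, -1.0]]
force: [0.2, -0.2, 0.4]
opening: 0.005
grasp_force: 0.0
```

```bash
python3 - <<'E'
from h import *
s=st();s,a,d=cap('wrist');s2,b,d2=cap('side')
P=cloud('wrist',s,d);z=P[...,2];q=P[...,:2]-F0;bx=q@BX;by=q@BY
m=(z>.08)&(z<.09)&(abs(by)<.1)&(bx<.01);print(np.percentile(bx[m],[2,98]))
b=cv2.resize(b[220:400,230:430],(800,720))[:600]
cv2.imwrite('pics/w7.png',np.hstack([a,cv2.resize(b,(240,420))])[...,::-1])
cv2.imwrite('pics/s7.png',b[...,::-1])
E
```

```text
t 32.32 p [0.3863 0.2969 0.1825] R [[-0.854, 0.519, 0.001], [0.519, 0.854, 0.0], [-0.0, 0.001, -1.0]] F [ 0.2 -0.2  0.4] op 0.005 gf 0.0 q [ 24.4  23.1 104.    0.   52.9 -34.3]
[-0.04765365 -0.03233327]
```

View pics/w7.png

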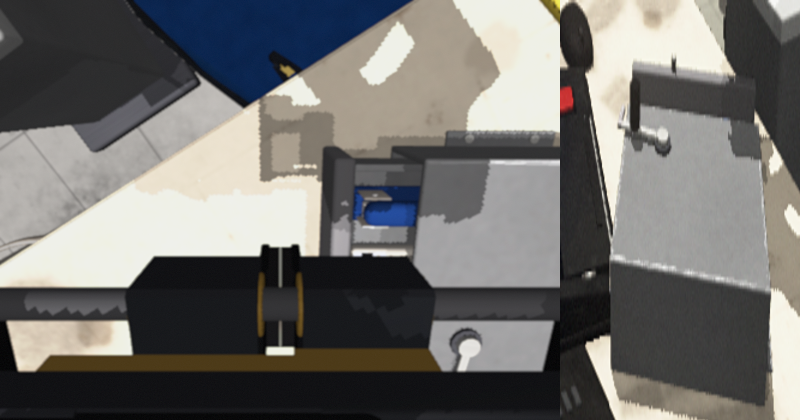

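```bash
python3 - <<'E'
from h import *
s,a,d=cap('wrist');P=cloud('wrist',s,d);z=P[...,2];q=P[...,:2]-F0;bx=q@BX;by=q@BY
for x0 in np.arange(-.034,.02,.006):
    print(round(x0,3),end=' ')
    for y0 in np.arange(.02,.10,.008):
        m=(abs(bx-x0)<.003)&(abs(by-y0)<.004)&(d>.1);print('%4.0f'%(1e3*np.median(z[m])) if m.sum()>3 else '  --',end=' ')
    print()
s2,b,d2=cap('side');Q=cloud('side',s2,d2);cv2.imwrite('pics/s8.png',cv2.resize(b[225:385,250:430],(800,600),interpolation=cv2.INTER_CUBIC)[...,::-1])
q=Q[...,:2]-F0;X=q@BX;Y=q@BY;m=(Q[...,2]>.1)&(Q[...,2]<.135)&(X>-.1)&(X<.2)&(abs(Y)<.13)
n,L=cv2.connectedComponents(m.astype(np.uint8))
for i in range(1,n):
    k=L==i
    if k.sum()>8: print('high',k.sum(),X[k].mean(),Y[k].mean(),Q[k][:,2].max())
E
```

```text
-0.034   --   85   85   85   85   85   85   85   85   85 
-0.028   --   --   --   --   --   --   --   --   --   56 
-0.022   31   24   24   30   30   30   30   27   25   55 
-0.016   29   24   24   43   31   60   47   25   24   55 
-0.01   26   24   24   57   66   66   59  154   25   55 
-0.004   27   24   24   58   66   66   67  254  253   55 
0.002   29   24   24   58   66   66   58   25   24   55 
0.008   25   24   24   --   66   66   62   25   24   55 
0.014   28   24   24   --   66   66   58   25   24   55 
high 129 0.0679200167737984 -0.08862411413879841 0.12955034058387388
```

View pics/s8.png

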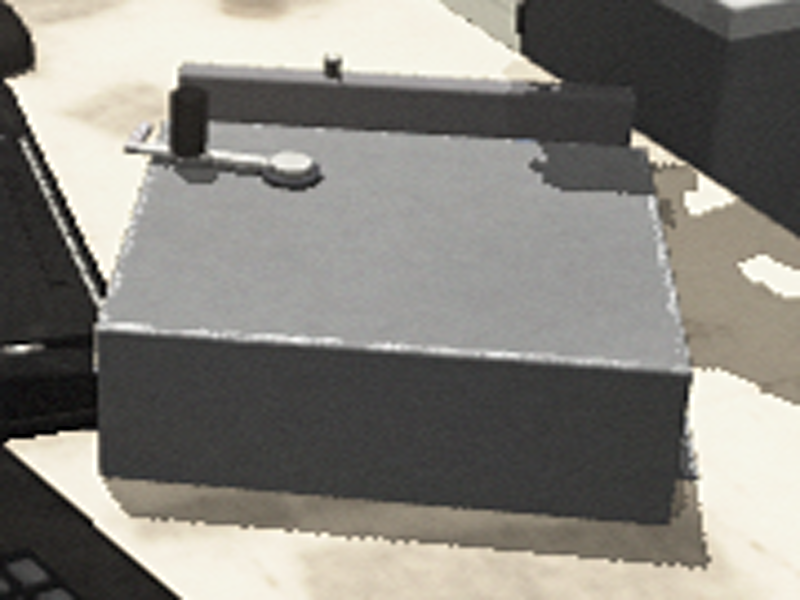

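```bash
python3 - <<'E'
from h import *
s=st();g=box(-.039,.02);plan([(g[0],g[1],.15,148.5)],60);
E
```

```text
t 32.52 p [0.3889 0.296  0.1816] R [[-0.852, 0.523, 0.001], [0.523, 0.852, 0.0], [-0.001, 0.001, -1.0]] F [-0.2  0.4 -0.4] op 0.006 gf 0.0 q [ 24.2  23.3 103.9  -0.   52.8 -34.3]
[{"xyz": [-24, 23, 16], "roll": 0.0, "grip": 60}, {"xyz": [-23, 23, 16], "roll": 0.0, "grip": 60}]
ends [0.453  0.3106 0.1496] 148.48
```

Emit:
move_arm([
  {"xyz":[-24,23,16],"roll":0,"grip":60},
  {"xyz":[-23,23,16],"roll":0,"grip":60},
  {"xyz":[0,0,0],"roll":0,"grip":60},
  {"xyz":[0,0,0],"roll":0,"grip":60},
  {"xyz":[0,0,0],"roll":0,"grip":60},
])

```text
time_s: 32.93
position: [0.4517, 0.3099, 0.1488]
tcp_rot: [[-0.852, 0.524, -0.002], [0.524, 0.852, -0.001], [0.002, -0.002, -1.0]]
force: [0.1, 0.4, -0.7]
opening: 0.298
grasp_force: 0.0
```

Emit:
move_arm([
  {"xyz":[0,0,30],"roll":0,"grip":60},
  {"xyz":[0,0,30],"roll":0,"grip":60},
  {"xyz":[0,0,30],"roll":0,"grip":60},
  {"xyz":[0,0,0],"roll":0,"grip":10},
  {"xyz":[0,0,0],"roll":0,"grip":10},
])

```text
time_s: 33.35
position: [0.4502, 0.31, 0.0591]
tcp_rot: [[-0.853, 0.522, -0.004], [0.522, 0.853, -0.002], [0.002, -0.003, -1.0]]
force: [0.6, 0.3, -0.4]
opening: 0.506
grasp_force: 0.0
```

Emit:
move_arm([
  {"xyz":[0,0,0],"roll":0,"grip":10},
  {"xyz":[0,0,0],"roll":0,"grip":10},
  {"xyz":[0,0,0],"roll":0,"grip":10},
  {"xyz":[0,0,0],"roll":0,"grip":10},
  {"xyz":[0,0,0],"roll":0,"grip":10},
])

```text
time_s: 33.77
position: [0.4527, 0.311, 0.0609]
tcp_rot: [[-0.853, 0.522, 0.002], [0.523, 0.853, 0.001], [-0.001, 0.002, -1.0]]
force: [-0.2, 0.0, 5.2]
opening: 0.177
grasp_force: 30.0
```

Emit:
move_arm([
  {"xyz":[0,-10,0],"roll":0,"grip":10},
  {"xyz":[0,-15,0],"roll":0,"grip":10},
  {"xyz":[0,-20,0],"roll":0,"grip":10},
  {"xyz":[0,-20,0],"roll":0,"grip":10},
  {"xyz":[0,-15,0],"roll":0,"grip":10},
])

```text
time_s: 34.18
position: [0.4103, 0.242, 0.0608]
tcp_rot: [[-0.853, 0.523, 0.003], [0.523, 0.853, 0.001], [-0.002, 0.002, -1.0]]
force: [-0.4, 2.3, 6.1]
opening: 0.185
grasp_force: 30.0
```

Emit:
move_arm([
  {"xyz":[0,-12,0],"roll":0,"grip":10},
  {"xyz":[0,-6,0],"roll":0,"grip":10},
  {"xyz":[0,-4,0],"roll":0,"grip":10},
  {"xyz":[0,0,0],"roll":0,"grip":10},
])

```text
time_s: 34.52
position: [0.3999, 0.225, 0.0608]
tcp_rot: [[-0.851, 0.525, 0.004], [0.525, 0.851, 0.004], [-0.002, 0.005, -1.0]]
force: [-1.2, 9.0, 6.5]
opening: 0.181
grasp_force: 30.0
```

```bash
python3 - <<'E'
from h import *
s=st();q=np.array(s['position'])[:2]-F0;print('box',q@BX,q@BY)
E
```

```text
t 34.52 p [0.3999 0.225  0.0608] R [[-0.851, 0.525, 0.004], [0.525, 0.851, 0.004], [-0.002, 0.005, -1.0]] F [-1.2  9.   6.5] op 0.181 gf 30.0455569337646 q [ 15.3  34.5 113.5   0.3  31.7 -43.3]
box -0.140094082974838 0.02111724790562828
```

Emit:
move_arm([
  {"xyz":[0,0,0],"roll":0,"grip":50},
  {"xyz":[0,0,0],"roll":0,"grip":50},
  {"xyz":[0,0,0],"roll":0,"grip":50},
  {"xyz":[0,0,-40],"roll":0,"grip":50},
  {"xyz":[0,0,-40],"roll":0,"grip":50},
])

```text
time_s: 34.93
position: [0.3962, 0.2227, 0.1372]
tcp_rot: [[-0.852, 0.523, -0.01], [0.523, 0.852, -0.003], [0.007, -0.008, -1.0]]
force: [0.9, 0.6, 0.0]
opening: 0.451
grasp_force: 0.0
```

Emit:
move_arm([
  {"xyz":[-30,15,-20],"roll":0,"grip":50},
  {"xyz":[-30,20,-20],"roll":0,"grip":50},
  {"xyz":[-30,20,-10],"roll":0,"grip":50},
  {"xyz":[-30,20,0],"roll":0,"grip":50},
  {"xyz":[-15,5,0],"roll":0,"grip":50},
])

```text
time_s: 35.35
position: [0.5615, 0.2215, 0.1911]
tcp_rot: [[-0.852, 0.523, 0.008], [0.523, 0.852, 0.001], [-0.006, 0.005, -1.0]]
force: [-0.6, -0.0, 0.4]
opening: 0.497
grasp_force: 0.0
```

Emit:
move_arm([
  {"xyz":[0,0,0],"roll":0,"grip":50},
  {"xyz":[0,0,0],"roll":0,"grip":50},
])

```text
time_s: 35.52
position: [0.5551, 0.2207, 0.1886]
tcp_rot: [[-0.852, 0.523, -0.003], [0.523, 0.852, -0.001], [0.002, -0.002, -1.0]]
force: [0.0, -0.7, -0.1]
opening: 0.499
grasp_force: 0.0
```

```bash
python3 - <<'E'
from h import *
s=st();indrawer('w9')
E
```

```text
t 35.52 p [0.5551 0.2207 0.1886] R [[-0.852, 0.523, -0.003], [0.523, 0.852, -0.001], [0.002, -0.002, -1.0]] F [ 0.  -0.7 -0.1] op 0.499 gf 0.0 q [ 11.   30.4  88.   -0.   61.7 -47.5]
in drawer 3257 bx [-0.1198 -0.0023] by [0.0025 0.0176] z 0.04194626629900058
in drawer 2867 bx [-0.1198 -0.0022] by [-0.0325 -0.017 ] z 0.04197302334664149
in drawer 2631 bx [-0.121  -0.0036] by [-0.0682 -0.0526] z 0.042003678802109895
```

View pics/w9.png

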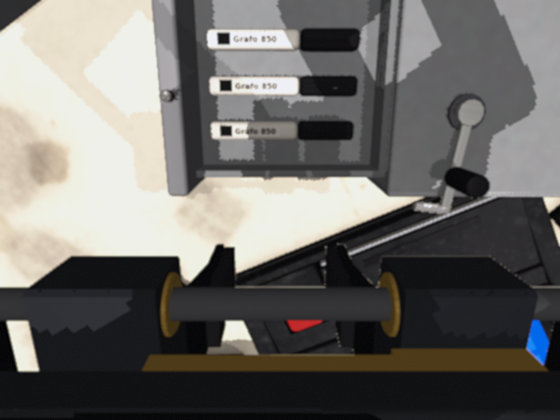

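Emit:
move_arm([
  {"xyz":[35,0,0],"roll":0,"grip":50},
  {"xyz":[35,0,0],"roll":0,"grip":50},
  {"xyz":[10,0,0],"roll":0,"grip":50},
  {"xyz":[0,0,0],"roll":0,"grip":50},
  {"xyz":[0,0,0],"roll":0,"grip":50},
])

```text
time_s: 35.98
position: [0.4862, 0.2634, 0.1897]
tcp_rot: [[-0.854, 0.521, -0.0], [0.521, 0.854, -0.001], [-0.0, -0.001, -1.0]]
force: [0.1, 0.3, 0.6]
opening: 0.502
grasp_force: 0.0
```

```bash
python3 - <<'E'
from h import *
st();s,a,d=cap('wrist','w10');P=cloud('wrist',s,d);z=P[...,2];q=P[...,:2]-F0;bx=q@BX;by=q@BY
for x0 in np.arange(-.150,.034,.006):
    print('%.3f'%x0,end=' ')
    for y0 in np.arange(.0,.112,.006):
        m=(abs(bx-x0)<.003)&(abs(by-y0)<.003)&(d>.1);print('%4.0f'%(1e3*np.median(z[m])) if m.sum()>3 else '  --',end=' ')
    print()
E
```

```text
t 35.98 p [0.4862 0.2634 0.1897] R [[-0.854, 0.521, -0.0], [0.521, 0.854, -0.001], [-0.0, -0.001, -1.0]] F [0.1 0.3 0.6] op 0.502 gf 0.0 q [ 16.9  27.1  94.5  -0.   58.4 -41.7]
-0.150   84   84   84   84   84   84   84   84   84   84   84   84   84   84   84   84   84   84   -- 
-0.144   85   85   85   85   85   85   85   85   85   85   85   85   85   85   85   85   85   85   84 
-0.138   85   85   85   85   85   85   85   85   85   85   85   85   85   85   85   85   85   85   84 
-0.132   59   58   58   58   59   57   60   62   59   60   59   59   60   62   59   57   70   70   53 
-0.126   24   24   25   24   24   24   24   24   25   29   29   25   25   24   24   25   55   --    1 
-0.120   24   38   39   25   25   24   24   25   30   46   64   --   30   24   24   25   55   --    0 
-0.114   24   39   39   36   24   24   24   25   58   65   66   65   57   24   24   25   55   --    0 
-0.108   24   39   39   37   24   24   24   25   59   66   66   66   57   24   24   26   55   --    1 
-0.102   24   39   39   36   24   24   24   25   59   66   66   65   57   24   24   26   55   --   
[... 1562 characters left out ...]
 40   40   38   24   24   24   25   62   66   66   65   30   24   24   26   55   --    0 
0.000   24   39   39   25   24   24   24   25   62   66   66   65   29   24   24   27   55   --    0 
0.006   24   24   24   24   24   24   24   24   30   65   66   65   25   24   24   27   55   --    0 
0.012   24   24   24   24   24   24   24   24   24   --   --   --   24   24   24   26   55   --    0 
0.018   54   54   54   55   54   54   54   54   54   55   55   55   54   54   54   53   82   67   54 
0.024   85   85   85   85   85   85   85   85   85   85   85   85   85   85   85   85   85   85   85 
0.030   85   85   85   85   85   85   85   85   85   85   85   85   85   85   85   85   85   85   85
```

View pics/w10.png

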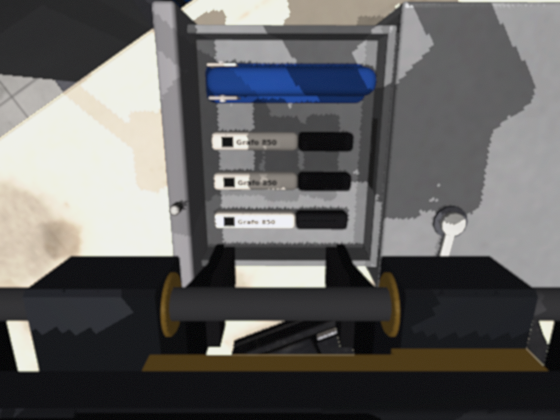

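Emit:
move_arm([
  {"xyz":[8,-30,0],"roll":0,"grip":0},
  {"xyz":[8,-35,0],"roll":0,"grip":0},
  {"xyz":[8,-35,0],"roll":0,"grip":0},
  {"xyz":[8,-35,0],"roll":0,"grip":0},
  {"xyz":[0,-3,15],"roll":0,"grip":0},
])

```text
time_s: 36.45
position: [0.3842, 0.1592, 0.1756]
tcp_rot: [[-0.852, 0.524, -0.002], [0.524, 0.852, -0.002], [0.001, -0.003, -1.0]]
force: [-1.0, 0.9, 0.5]
opening: 0.206
grasp_force: 0.0
```

Emit:
move_arm([
  {"xyz":[0,0,30],"roll":0,"grip":0},
  {"xyz":[0,0,40],"roll":0,"grip":0},
  {"xyz":[0,0,40],"roll":0,"grip":0},
  {"xyz":[0,0,20],"roll":0,"grip":0},
  {"xyz":[0,0,0],"roll":0,"grip":0},
])

```text
time_s: 36.87
position: [0.3872, 0.1611, 0.0411]
tcp_rot: [[-0.852, 0.524, -0.007], [0.524, 0.852, -0.001], [0.005, -0.004, -1.0]]
force: [0.3, -0.4, 0.2]
opening: 0.007
grasp_force: 0.0
```

Emit:
move_arm([
  {"xyz":[0,18,0],"roll":0,"grip":0},
  {"xyz":[0,12,0],"roll":0,"grip":0},
  {"xyz":[0,8,0],"roll":0,"grip":0},
  {"xyz":[0,8,0],"roll":0,"grip":0},
  {"xyz":[0,8,0],"roll":0,"grip":0},
])

```text
time_s: 37.28
position: [0.4174, 0.2089, 0.0456]
tcp_rot: [[-0.853, 0.522, 0.002], [0.522, 0.853, 0.0], [-0.002, 0.001, -1.0]]
force: [0.3, -2.3, 0.9]
opening: 0.004
grasp_force: 0.7
```

Emit:
move_arm([
  {"xyz":[0,10,0],"roll":0,"grip":0},
  {"xyz":[0,10,0],"roll":0,"grip":0},
  {"xyz":[0,10,0],"roll":0,"grip":0},
  {"xyz":[0,10,0],"roll":0,"grip":0},
  {"xyz":[0,10,0],"roll":0,"grip":0},
])

```text
time_s: 37.7
position: [0.4428, 0.2519, 0.0446]
tcp_rot: [[-0.853, 0.522, -0.0], [0.522, 0.853, -0.0], [0.0, -0.0, -1.0]]
force: [-0.7, -1.2, 1.5]
opening: 0.005
grasp_force: 0.8
```

```bash
python3 - <<'E'
from h import *
s=st();q=np.array(s['position'])[:2]-F0;print('box',q@BX,q@BY,np.round(s['moment'],2))
E
```

```text
t 37.7 p [0.4428 0.2519 0.0446] R [[-0.853, 0.522, -0.0], [0.522, 0.853, -0.0], [0.0, -0.0, -1.0]] F [-0.7 -1.2  1.5] op 0.005 gf 0.7856970664579421 q [ 17.   38.3 106.5  -0.   35.3 -41.5]
box -0.09480999705345938 -0.001457194809108102 [-0.22 -0.02  0.01]
```

Emit:
move_arm([
  {"xyz":[0,10,0],"roll":0,"grip":0},
  {"xyz":[0,10,0],"roll":0,"grip":0},
  {"xyz":[0,10,0],"roll":0,"grip":0},
  {"xyz":[0,5,0],"roll":0,"grip":0},
  {"xyz":[0,5,0],"roll":0,"grip":0},
])

```text
time_s: 38.12
position: [0.4635, 0.2856, 0.0444]
tcp_rot: [[-0.853, 0.522, -0.0], [0.522, 0.853, -0.0], [-0.0, -0.0, -1.0]]
force: [0.7, -3.5, 0.7]
opening: 0.004
grasp_force: 1.4
```

Emit:
move_arm([
  {"xyz":[0,5,0],"roll":0,"grip":0},
  {"xyz":[0,5,0],"roll":0,"grip":0},
  {"xyz":[0,5,0],"roll":0,"grip":0},
])

```text
time_s: 38.37
position: [0.4709, 0.2976, 0.0444]
tcp_rot: [[-0.853, 0.523, -0.001], [0.523, 0.853, -0.001], [0.001, -0.001, -1.0]]
force: [-0.8, -3.5, 1.3]
opening: 0.003
grasp_force: 1.6
```

```bash
python3 - <<'E'
from h import *
s=st();q=np.array(s['position'])[:2]-F0;print('box',q@BX,q@BY,np.round(s['moment'],2))
E
```

```text
t 38.37 p [0.4709 0.2976 0.0444] R [[-0.853, 0.523, -0.001], [0.523, 0.853, -0.001], [0.001, -0.001, -1.0]] F [-0.8 -3.5  1.3] op 0.003 gf 1.5752533148042858 q [ 20.8  40.3  99.5  -0.   40.3 -37.7]
box -0.04115449228687601 -0.0015914568093073414 [-0.52  0.01 -0.04]
```

Emit:
move_arm([
  {"xyz":[0,4,0],"roll":0,"grip":0},
  {"xyz":[0,4,0],"roll":0,"grip":0},
  {"xyz":[0,0,0],"roll":0,"grip":0},
])

```text
time_s: 38.62
position: [0.4753, 0.3047, 0.0444]
tcp_rot: [[-0.853, 0.523, -0.001], [0.523, 0.853, -0.001], [0.0, -0.001, -1.0]]
force: [-0.1, -2.6, -0.2]
opening: 0.004
grasp_force: 1.4
```

Emit:
move_arm([
  {"xyz":[0,4,0],"roll":0,"grip":0},
  {"xyz":[0,0,0],"roll":0,"grip":0},
])

```text
time_s: 38.78
position: [0.4769, 0.3075, 0.0444]
tcp_rot: [[-0.853, 0.522, -0.002], [0.522, 0.853, -0.001], [0.001, -0.002, -1.0]]
force: [-1.1, -3.8, 0.3]
opening: 0.003
grasp_force: 1.7
```

```bash
python3 - <<'E'
from h import *
s=st();q=np.array(s['position'])[:2]-F0;print('box',q@BX,q@BY,np.round(s['moment'],2))
s2,b,d2=cap('side');cv2.imwrite('pics/s11.png',cv2.resize(b[200:400,230:450],(792,600),interpolation=cv2.INTER_CUBIC)[...,::-1])
E
```

```text
t 38.78 p [0.4769 0.3075 0.0444] R [[-0.853, 0.522, -0.002], [0.522, 0.853, -0.001], [0.001, -0.002, -1.0]] F [-1.1 -3.8  0.3] op 0.003 gf 1.717008389532566 q [ 21.6  40.8  97.9  -0.1  41.4 -36.9]
box -0.029551189397497263 -0.001610370554746764 [-0.55 -0.02  0.  ]
```

Emit:
move_arm([
  {"xyz":[0,4,0],"roll":0,"grip":0},
  {"xyz":[0,0,0],"roll":0,"grip":0},
])

```text
time_s: 39.0
position: [0.4786, 0.3102, 0.0444]
tcp_rot: [[-0.853, 0.522, -0.002], [0.522, 0.853, -0.003], [0.001, -0.003, -1.0]]
force: [-0.6, -6.8, 1.4]
opening: 0.006
grasp_force: 3.0
```

Emit:
move_arm([
  {"xyz":[0,4,0],"roll":0,"grip":0},
  {"xyz":[0,0,0],"roll":0,"grip":0},
])

```text
time_s: 39.17
position: [0.4799, 0.3124, 0.0444]
tcp_rot: [[-0.853, 0.522, -0.005], [0.522, 0.853, -0.005], [0.001, -0.007, -1.0]]
force: [-1.0, -10.2, 3.9]
opening: 0.005
grasp_force: 5.1
```

```bash
python3 - <<'E'
from h import *
s=st();q=np.array(s['position'])[:2]-F0;print('box',q@BX,q@BY,np.round(s['moment'],2))
E
```

```text
t 39.17 p [0.4799 0.3124 0.0444] R [[-0.853, 0.522, -0.005], [0.522, 0.853, -0.005], [0.001, -0.007, -1.0]] F [ -1.  -10.2   3.9] op 0.005 gf 5.05463729146868 q [ 22.   41.1  96.9  -0.2  42.3 -36.4]
box -0.023840541658913503 -0.001556558009615393 [-1.48  0.18 -0.04]
```

View pics/s11.png

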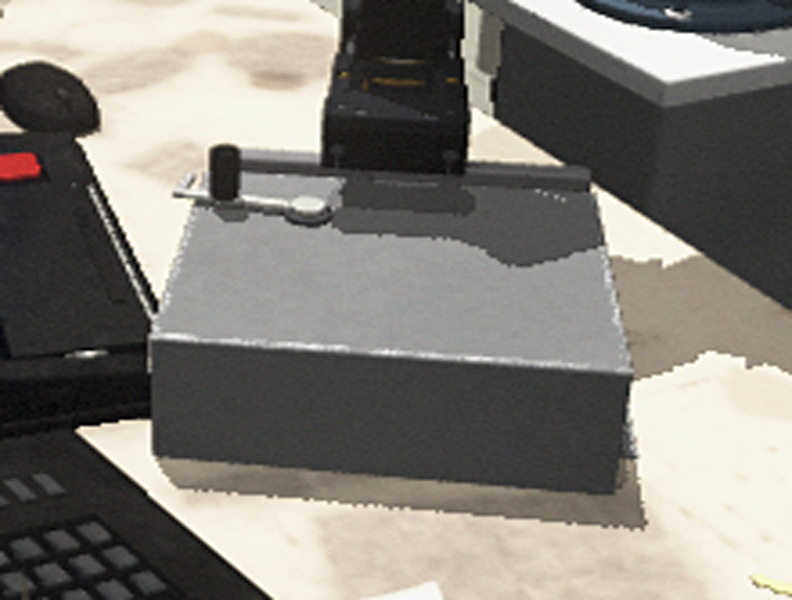

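```bash
python3 - <<'E'
from h import *
s,a,d=cap('top');P=cloud('top',s,d);q=P[...,:2]-F0;X=q@BX;Y=q@BY
for y in(-.09,-.07,.06,.08,.095):
    m=(abs(Y-y)<.008)&(P[...,2]>.07)&(P[...,2]<.1)&(X<.1);print(y,m.sum(),np.sort(X[m])[:4])
s,a,d=cap('side');P=cloud('side',s,d);q=P[...,:2]-F0;X=q@BX;Y=q@BY
for y in(-.09,-.07,-.05,.06,.08,.095):
    m=(abs(Y-y)<.006)&(P[...,2]>.06)&(P[...,2]<.1)&(X<.06)&(X>-.1);o=np.argsort(X[m]);print(y,m.sum(),[(round(x,3),round(z,3)) for x,z in zip(X[m][o][::max(1,m.sum()//14)],P[...,2][m][o][::max(1,m.sum()//14)])])
E
```

```text
-0.09 92 [-0.01112833 -0.01011697 -0.009978   -0.00989293]
-0.07 52 [-0.0114899  -0.0101615  -0.0097561  -0.00974062]
0.06 0 []
0.08 1 [0.09887515]
0.095 20 [0.08646311 0.08939031 0.09143399 0.09196143]
-0.09 21 [(np.float64(-0.008), np.float64(0.086)), (np.float64(-0.004), np.float64(0.086)), (np.float64(-0.004), np.float64(0.086)), (np.float64(-0.003), np.float64(0.087)), (np.float64(-0.001), np.float64(0.086)), (np.float64(0.0), np.float64(0.086)), (np.float64(0.001), np.float64(0.086)), (np.float64(0.004), np.float64(0.086)), (np.float64(0.005), np.float64(0.081)), (np.float64(0.005), np.float64(0.086)), (np.float64(0.005), np.float64(0.08)), (np.float64(0.006), np.float64(0.08)), (np.float64(0.007), np.float64(0.085)), (np.float64(0.008), np.float64(0.084)), (np.float64(0.009), np.float64(0.086)), (np.float64(0.023), np.float64(0.088)), (np.float64(0.024), np.float64(0.086)), (np.float64(0.028), np.float64(0.086)), (np.float64(0.033), np.float64(0.087)), (np.float64(0.059), np.float64(0.086)), (np.float64(0.06), np.float64(0.086))]
-0.07 89 [(np.float64(-0.008), np.float64(0.086
[... 2345 characters left out ...]
0.086)), (np.float64(0.054), np.float64(0.086)), (np.float64(0.058), np.float64(0.087))]
0.095 114 [(np.float64(-0.009), np.float64(0.085)), (np.float64(-0.001), np.float64(0.086)), (np.float64(0.003), np.float64(0.086)), (np.float64(0.005), np.float64(0.085)), (np.float64(0.007), np.float64(0.083)), (np.float64(0.008), np.float64(0.079)), (np.float64(0.025), np.float64(0.088)), (np.float64(0.029), np.float64(0.086)), (np.float64(0.033), np.float64(0.085)), (np.float64(0.039), np.float64(0.085)), (np.float64(0.042), np.float64(0.087)), (np.float64(0.046), np.float64(0.086)), (np.float64(0.05), np.float64(0.086)), (np.float64(0.054), np.float64(0.086)), (np.float64(0.059), np.float64(0.086))]
```

Emit:
move_arm([
  {"xyz":[0,3,0],"roll":0,"grip":0},
  {"xyz":[0,3,0],"roll":0,"grip":0},
  {"xyz":[0,0,0],"roll":0,"grip":0},
])

```text
time_s: 39.52
position: [0.4814, 0.3151, 0.0444]
tcp_rot: [[-0.854, 0.521, -0.009], [0.521, 0.854, -0.009], [0.003, -0.012, -1.0]]
force: [-3.7, -17.6, 8.2]
opening: 0.011
grasp_force: 9.0
```

```bash
python3 - <<'E'
from h import *
s=st();q=np.array(s['position'])[:2]-F0;print('box',q@BX,q@BY,np.round(s['moment'],2))
s,a,d=cap('top');P=cloud('top',s,d);q=P[...,:2]-F0;X=q@BX;Y=q@BY
for y in(-.09,-.07):
    m=(abs(Y-y)<.008)&(P[...,2]>.07)&(P[...,2]<.1)&(X<.1);print(y,m.sum(),np.sort(X[m])[:4])
cv2.imwrite('pics/t12.png',cv2.resize(a[130:280,90:290],(800,600),interpolation=cv2.INTER_CUBIC)[...,::-1])
E
```

```text
t 39.52 p [0.4814 0.3151 0.0444] R [[-0.854, 0.521, -0.009], [0.521, 0.854, -0.009], [0.003, -0.012, -1.0]] F [ -3.7 -17.6   8.2] op 0.011 gf 9.024158092215657 q [ 22.2  41.3  96.2  -0.4  43.1 -36.1]
box -0.020716254410856887 -0.0014405694925798598 [-2.52  0.42 -0.13]
-0.09 101 [-0.00763214 -0.00747311 -0.00689429 -0.00662432]
-0.07 46 [-0.00790451 -0.00720444 -0.00698376 -0.00689128]
```

View pics/t12.png

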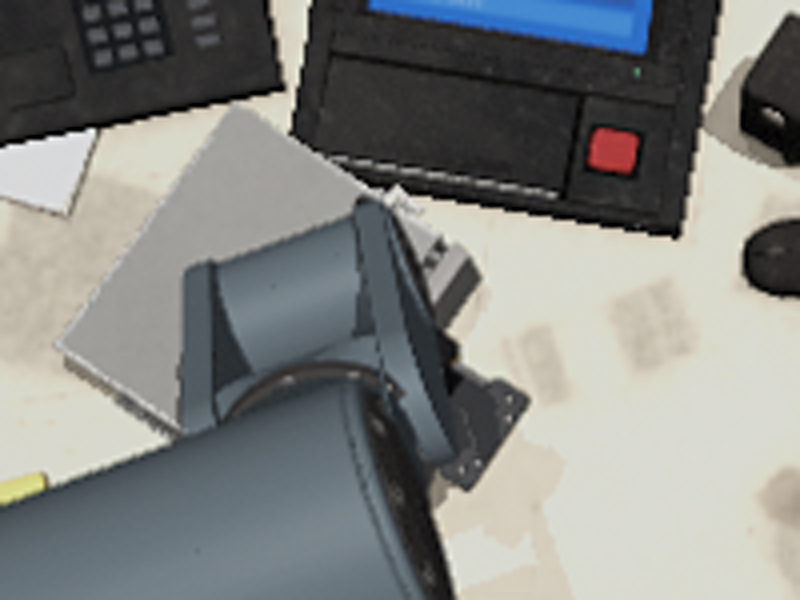

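Emit:
move_arm([
  {"xyz":[0,0,0],"roll":0,"grip":0},
  {"xyz":[0,0,0],"roll":0,"grip":0},
  {"xyz":[0,0,0],"roll":0,"grip":0},
  {"xyz":[0,0,0],"roll":0,"grip":0},
  {"xyz":[0,0,0],"roll":0,"grip":0},
])

```text
time_s: 39.98
position: [0.4844, 0.3195, 0.0445]
tcp_rot: [[-0.852, 0.523, -0.001], [0.523, 0.852, -0.0], [0.001, -0.001, -1.0]]
force: [0.4, -5.0, -0.8]
opening: 0.005
grasp_force: 1.6
```

Emit:
move_arm([
  {"xyz":[0,0,0],"roll":0,"grip":0},
  {"xyz":[0,0,0],"roll":0,"grip":0},
  {"xyz":[0,0,0],"roll":0,"grip":0},
  {"xyz":[0,0,0],"roll":0,"grip":0},
  {"xyz":[0,0,0],"roll":0,"grip":0},
])

```text
time_s: 40.4
position: [0.4848, 0.3201, 0.0445]
tcp_rot: [[-0.853, 0.522, 0.0], [0.522, 0.853, -0.0], [-0.0, 0.0, -1.0]]
force: [-0.1, -4.9, -0.7]
opening: 0.007
grasp_force: 1.7
```

```bash
python3 - <<'E'
from h import *
s=st();q=np.array(s['position'])[:2]-F0;print('box',q@BX,q@BY,np.round(s['moment'],2))
s,a,d=cap('top');P=cloud('top',s,d);q=P[...,:2]-F0;X=q@BX;Y=q@BY
for y in(-.09,-.07):
    m=(abs(Y-y)<.008)&(P[...,2]>.07)&(P[...,2]<.1)&(X<.1);print(y,m.sum(),np.sort(X[m])[:4])
# slit view between panel and case from side cam
s,a,d=cap('side');P=cloud('side',s,d);q=P[...,:2]-F0;X=q@BX;Y=q@BY
m=(P[...,2]>.1)&(P[...,2]<.135)&(X>.03)&(X<.12)&(Y<-.05)&(Y>-.13);print('knob',m.sum(),X[m].mean(),Y[m].mean())
E
```

```text
t 40.4 p [0.4848 0.3201 0.0445] R [[-0.853, 0.522, 0.0], [0.522, 0.853, -0.0], [-0.0, 0.0, -1.0]] F [-0.1 -4.9 -0.7] op 0.007 gf 1.7454850464127958 q [ 22.4  41.4  96.   -0.   42.6 -36.1]
box -0.014719886143154627 -0.0016883589291800385 [-0.64  0.05 -0.02]
-0.09 108 [-0.00187557 -0.00144698 -0.00133982 -0.00122316]
-0.07 37 [-0.00192528 -0.00128186 -0.0012493  -0.00111189]
knob 126 0.0681473229499478 -0.08849639963469663
```

Emit:
move_arm([
  {"xyz":[0,3,0],"roll":0,"grip":0},
  {"xyz":[0,0,0],"roll":0,"grip":0},
  {"xyz":[0,3,0],"roll":0,"grip":0},
  {"xyz":[0,0,0],"roll":0,"grip":0},
  {"xyz":[0,0,0],"roll":0,"grip":0},
])

```text
time_s: 40.92
position: [0.4882, 0.3258, 0.0446]
tcp_rot: [[-0.853, 0.523, 0.001], [0.523, 0.853, 0.001], [-0.0, 0.002, -1.0]]
force: [1.3, -1.0, 0.4]
opening: 0.007
grasp_force: 0.4
```

Emit:
move_arm([
  {"xyz":[0,3,0],"roll":0,"grip":0},
  {"xyz":[0,0,0],"roll":0,"grip":0},
  {"xyz":[0,0,0],"roll":0,"grip":0},
  {"xyz":[0,0,0],"roll":0,"grip":0},
  {"xyz":[0,0,0],"roll":0,"grip":0},
])

```text
time_s: 41.33
position: [0.4892, 0.3276, 0.0446]
tcp_rot: [[-0.853, 0.522, -0.0], [0.522, 0.853, -0.0], [0.0, -0.0, -1.0]]
force: [-1.4, -3.3, 1.4]
opening: 0.006
grasp_force: 1.9
```

```bash
cat >> h.py <<'E'
def panel():
    s=st();q=np.array(s['position'])[:2]-F0;print('box',q@BX,q@BY,np.round(s['moment'],2))
    s,a,d=cap('top');P=cloud('top',s,d);q=P[...,:2]-F0;X=q@BX;Y=q@BY
    for y in(-.09,-.07):
        m=(abs(Y-y)<.008)&(P[...,2]>.07)&(P[...,2]<.1)&(X<.1);print('panel',y,m.sum(),np.sort(X[m])[:4])
E
python3 -c "
from h import *
panel()"
```

```text
t 41.33 p [0.4892 0.3276 0.0446] R [[-0.853, 0.522, -0.0], [0.522, 0.853, -0.0], [0.0, -0.0, -1.0]] F [-1.4 -3.3  1.4] op 0.006 gf 1.8774557509459555 q [ 22.9  41.8  94.8  -0.   43.5 -35.6]
box -0.005984198899614675 -0.0015095488978074864 [-0.52  0.07 -0.02]
panel -0.09 100 [0.00684456 0.00777563 0.00785894 0.00796245]
panel -0.07 31 [0.00690155 0.0070374  0.00739163 0.00753535]
```

Nearly at the stop; a little more, then let go.

Emit:
move_arm([
  {"xyz":[0,3,0],"roll":0,"grip":0},
  {"xyz":[0,0,0],"roll":0,"grip":0},
  {"xyz":[0,3,0],"roll":0,"grip":0},
  {"xyz":[0,0,0],"roll":0,"grip":0},
  {"xyz":[0,0,0],"roll":0,"grip":0},
])

```text
time_s: 41.8
position: [0.4915, 0.3315, 0.0446]
tcp_rot: [[-0.853, 0.522, -0.003], [0.522, 0.853, -0.003], [0.001, -0.004, -1.0]]
force: [-1.3, -7.4, 3.9]
opening: 0.008
grasp_force: 4.1
```

Emit:
move_arm([
  {"xyz":[0,0,0],"roll":0,"grip":0},
  {"xyz":[0,0,0],"roll":0,"grip":0},
  {"xyz":[0,0,0],"roll":0,"grip":0},
])

```text
time_s: 42.05
position: [0.4915, 0.3315, 0.0446]
tcp_rot: [[-0.853, 0.522, -0.002], [0.522, 0.853, -0.002], [0.001, -0.003, -1.0]]
force: [-2.6, -8.4, 4.1]
opening: 0.005
grasp_force: 4.0
```

Emit:
move_arm([
  {"xyz":[0,-10,0],"roll":0,"grip":0},
  {"xyz":[0,-20,0],"roll":0,"grip":0},
  {"xyz":[0,-35,0],"roll":0,"grip":0},
  {"xyz":[0,-20,-20],"roll":0,"grip":0},
  {"xyz":[0,0,-40],"roll":0,"grip":0},
])

```text
time_s: 42.47
position: [0.4411, 0.2567, 0.1009]
tcp_rot: [[-0.851, 0.524, -0.015], [0.524, 0.851, -0.004], [0.01, -0.011, -1.0]]
force: [-0.9, -0.5, -0.1]
opening: 0.006
grasp_force: 0.0
```

Emit:
move_arm([
  {"xyz":[0,0,-40],"roll":0,"grip":30},
  {"xyz":[0,0,-35],"roll":0,"grip":30},
  {"xyz":[0,0,0],"roll":0,"grip":30},
  {"xyz":[0,0,0],"roll":0,"grip":30},
])

```text
time_s: 42.8
position: [0.4502, 0.2615, 0.1821]
tcp_rot: [[-0.853, 0.523, 0.008], [0.523, 0.853, 0.004], [-0.005, 0.007, -1.0]]
force: [-0.6, 0.1, -0.4]
opening: 0.223
grasp_force: 0.0
```

```bash
python3 -c "
from h import *
panel()
s,a,d=cap('side');P=cloud('side',s,d);q=P[...,:2]-F0;X=q@BX;Y=q@BY
m=(P[...,2]>.1)&(P[...,2]<.135)&(X>.03)&(X<.12)&(Y<-.05)&(Y>-.13);print('knob',m.sum(),X[m].mean(),Y[m].mean())
s,a,d=cap('wrist');P=cloud('wrist',s,d);q=P[...,:2]-F0;X=q@BX;Y=q@BY;z=P[...,2]
m=(z>.08)&(z<.09)&(abs(Y)<.1)&(X>-.06);print('front edge',np.percentile(X[m],[.3,1]))
m=(z>.11)&(z<.14)&(d>.1)&(X>.03)&(X<.12)&(Y<-.05);print('knobw',m.sum(),X[m].mean() if m.sum() else 0,Y[m].mean() if m.sum() else 0)
"
```

```text
t 42.8 p [0.4502 0.2615 0.1821] R [[-0.853, 0.523, 0.008], [0.523, 0.853, 0.004], [-0.005, 0.007, -1.0]] F [-0.6  0.1 -0.4] op 0.223 gf 0.0 q [ 17.8  25.3  99.8   0.1  54.5 -40.7]
box -0.08270787139715703 -0.00274625102940447 [-0.01 -0.01 -0.05]
panel -0.09 78 [-0.04832348 -0.04813537 -0.04774181 -0.04769462]
panel -0.07 63 [0.06028999 0.0614738  0.06461414 0.06526722]
knob 128 0.06807745569142189 -0.0886113873987661
front edge [-0.04860572 -0.04800399]
knobw 443 0.06126987500332326 -0.0863556390621931
```

Emit:
move_arm([
  {"xyz":[0,0,0],"roll":0,"grip":0},
  {"xyz":[0,0,30],"roll":0,"grip":0},
  {"xyz":[0,0,40],"roll":0,"grip":0},
  {"xyz":[0,0,40],"roll":0,"grip":0},
  {"xyz":[0,0,27],"roll":0,"grip":0},
])

```text
time_s: 43.37
position: [0.4459, 0.2596, 0.0387]
tcp_rot: [[-0.853, 0.523, -0.005], [0.523, 0.853, -0.001], [0.004, -0.004, -1.0]]
force: [-0.0, -0.8, 0.1]
opening: 0.037
grasp_force: 0.0
```

Emit:
move_arm([
  {"xyz":[0,8,0],"roll":0,"grip":0},
  {"xyz":[0,7,0],"roll":0,"grip":0},
  {"xyz":[0,4,0],"roll":0,"grip":0},
  {"xyz":[0,3,0],"roll":0,"grip":0},
  {"xyz":[0,3,0],"roll":0,"grip":0},
])

```text
time_s: 43.78
position: [0.4625, 0.2825, 0.0443]
tcp_rot: [[-0.853, 0.522, 0.003], [0.522, 0.853, 0.001], [-0.002, 0.002, -1.0]]
force: [0.5, -1.1, -0.2]
opening: 0.007
grasp_force: 0.4
```

Emit:
move_arm([
  {"xyz":[0,3,0],"roll":0,"grip":0},
  {"xyz":[0,3,0],"roll":0,"grip":0},
  {"xyz":[0,2,0],"roll":0,"grip":0},
  {"xyz":[0,2,0],"roll":0,"grip":0},
  {"xyz":[0,2,0],"roll":0,"grip":0},
])

```text
time_s: 44.2
position: [0.4674, 0.2918, 0.0429]
tcp_rot: [[-0.853, 0.523, -0.0], [0.523, 0.853, -0.0], [-0.0, -0.0, -1.0]]
force: [-0.9, -2.1, 3.1]
opening: 0.009
grasp_force: 1.5
```

Emit:
move_arm([
  {"xyz":[0,2,0],"roll":0,"grip":0},
  {"xyz":[0,2,0],"roll":0,"grip":0},
  {"xyz":[0,2,0],"roll":0,"grip":0},
  {"xyz":[0,2,0],"roll":0,"grip":0},
  {"xyz":[0,2,0],"roll":0,"grip":0},
])

```text
time_s: 44.62
position: [0.4725, 0.3003, 0.0425]
tcp_rot: [[-0.853, 0.522, -0.001], [0.522, 0.853, -0.0], [0.0, -0.001, -1.0]]
force: [-1.7, -3.4, 4.3]
opening: 0.006
grasp_force: 2.2
```

```bash
python3 -c "
from h import *
panel()"
```

```text
t 44.62 p [0.4725 0.3003 0.0425] R [[-0.853, 0.522, -0.001], [0.522, 0.853, -0.0], [0.0, -0.001, -1.0]] F [-1.7 -3.4  4.3] op 0.006 gf 2.2279240284115076 q [ 21.   40.6  99.1  -0.   40.3 -37.5]
box -0.03792407486317796 -0.0015453781200595908 [-0.5   0.17 -0.02]
panel -0.09 96 [-0.02432007 -0.02409758 -0.02403973 -0.02373573]
panel -0.07 91 [-0.02407519 -0.02404265 -0.02381444 -0.02360866]
```

Emit:
move_arm([
  {"xyz":[0,2,0],"roll":0,"grip":0},
  {"xyz":[0,2,0],"roll":0,"grip":0},
  {"xyz":[0,2,0],"roll":0,"grip":0},
  {"xyz":[0,2,0],"roll":0,"grip":0},
])

```text
time_s: 45.0
position: [0.4758, 0.3059, 0.0425]
tcp_rot: [[-0.853, 0.522, -0.003], [0.522, 0.853, -0.003], [0.001, -0.004, -1.0]]
force: [-3.0, -9.4, 6.7]
opening: 0.004
grasp_force: 5.2
```

Emit:
move_arm([
  {"xyz":[0,2,0],"roll":0,"grip":0},
  {"xyz":[0,2,0],"roll":0,"grip":0},
  {"xyz":[0,2,0],"roll":0,"grip":0},
])

```text
time_s: 45.25
position: [0.4775, 0.3089, 0.0425]
tcp_rot: [[-0.854, 0.521, -0.006], [0.521, 0.854, -0.007], [0.002, -0.009, -1.0]]
force: [-3.3, -16.8, 10.6]
opening: 0.005
grasp_force: 9.1
```

Emit:
move_arm([
  {"xyz":[0,2,0],"roll":0,"grip":0},
  {"xyz":[0,2,0],"roll":0,"grip":0},
  {"xyz":[0,2,0],"roll":0,"grip":0},
])

```text
time_s: 45.5
position: [0.4787, 0.3109, 0.0425]
tcp_rot: [[-0.854, 0.52, -0.011], [0.52, 0.854, -0.012], [0.003, -0.016, -1.0]]
force: [-5.8, -26.1, 16.1]
opening: 0.004
grasp_force: 14.1
```

```bash
python3 -c "
from h import *
panel()"
```

```text
t 45.5 p [0.4787 0.3109 0.0425] R [[-0.854, 0.52, -0.011], [0.52, 0.854, -0.012], [0.003, -0.016, -1.0]] F [ -5.8 -26.1  16.1] op 0.004 gf 14.145187251269817 q [ 22.   41.3  96.8  -0.6  42.7 -36.2]
box -0.02568781503801262 -0.0012523335567804755 [-3.52  0.71 -0.08]
panel -0.09 94 [-0.01243535 -0.01190563 -0.011483   -0.01106495]
panel -0.07 56 [-0.01226971 -0.01118145 -0.01112121 -0.0111122 ]
```

Emit:
move_arm([
  {"xyz":[0,0,0],"roll":0,"grip":0},
])

```text
time_s: 45.63
position: [0.479, 0.3115, 0.0425]
tcp_rot: [[-0.854, 0.521, -0.01], [0.521, 0.854, -0.011], [0.003, -0.014, -1.0]]
force: [-5.0, -19.9, 14.1]
opening: 0.004
grasp_force: 11.2
```

Emit:
move_arm([
  {"xyz":[0,0,0],"roll":0,"grip":0},
  {"xyz":[0,0,0],"roll":0,"grip":0},
])

```text
time_s: 45.8
position: [0.4795, 0.3121, 0.0425]
tcp_rot: [[-0.854, 0.521, -0.009], [0.521, 0.853, -0.009], [0.003, -0.013, -1.0]]
force: [-4.3, -18.3, 12.3]
opening: 0.006
grasp_force: 10.1
```

Emit:
move_arm([
  {"xyz":[0,0,0],"roll":0,"grip":0},
  {"xyz":[0,0,0],"roll":0,"grip":0},
  {"xyz":[0,0,0],"roll":0,"grip":0},
])

```text
time_s: 46.05
position: [0.4801, 0.3131, 0.0425]
tcp_rot: [[-0.853, 0.521, -0.007], [0.521, 0.853, -0.007], [0.002, -0.01, -1.0]]
force: [-3.9, -15.5, 10.2]
opening: 0.006
grasp_force: 8.4
```

Emit:
move_arm([
  {"xyz":[0,0,0],"roll":0,"grip":0},
  {"xyz":[0,0,0],"roll":0,"grip":0},
  {"xyz":[0,0,0],"roll":0,"grip":0},
])

```text
time_s: 46.3
position: [0.4808, 0.3141, 0.0425]
tcp_rot: [[-0.853, 0.522, -0.006], [0.522, 0.853, -0.006], [0.002, -0.008, -1.0]]
force: [-4.0, -12.3, 8.6]
opening: 0.006
grasp_force: 6.9
```

```bash
python3 -c "
from h import *
panel()"
```

```text
t 46.3 p [0.4808 0.3141 0.0425] R [[-0.853, 0.522, -0.006], [0.522, 0.853, -0.006], [0.002, -0.008, -1.0]] F [ -4.  -12.3   8.6] op 0.006 gf 6.8888805247843266 q [ 22.1  41.4  96.6  -0.3  42.4 -36.2]
box -0.021839285718469825 -0.0014256121035811451 [-1.68  0.43 -0.06]
panel -0.09 98 [-0.00851122 -0.00802404 -0.00777734 -0.00749052]
panel -0.07 50 [-0.00787368 -0.00762119 -0.00755581 -0.00743376]
```

Emit:
move_arm([
  {"xyz":[0,1,0],"roll":0,"grip":0},
  {"xyz":[0,0,0],"roll":0,"grip":0},
  {"xyz":[0,0,0],"roll":0,"grip":0},
  {"xyz":[0,0,0],"roll":0,"grip":0},
  {"xyz":[0,0,0],"roll":0,"grip":0},
])

```text
time_s: 46.77
position: [0.4812, 0.3149, 0.0425]
tcp_rot: [[-0.853, 0.521, -0.006], [0.521, 0.853, -0.006], [0.002, -0.008, -1.0]]
force: [-4.1, -13.9, 9.9]
opening: 0.003
grasp_force: 7.5
```

Emit:
move_arm([
  {"xyz":[0,1,0],"roll":0,"grip":0},
  {"xyz":[0,0,0],"roll":0,"grip":0},
  {"xyz":[0,0,0],"roll":0,"grip":0},
  {"xyz":[0,0,0],"roll":0,"grip":0},
  {"xyz":[0,0,0],"roll":0,"grip":0},
])

```text
time_s: 47.18
position: [0.4838, 0.3187, 0.0425]
tcp_rot: [[-0.852, 0.523, -0.001], [0.523, 0.852, -0.0], [0.001, -0.001, -1.0]]
force: [-1.2, -3.0, 2.8]
opening: 0.005
grasp_force: 2.0
```

Emit:
move_arm([
  {"xyz":[0,1,0],"roll":0,"grip":0},
  {"xyz":[0,0,0],"roll":0,"grip":0},
  {"xyz":[0,0,0],"roll":0,"grip":0},
  {"xyz":[0,0,0],"roll":0,"grip":0},
  {"xyz":[0,0,0],"roll":0,"grip":0},
])

```text
time_s: 47.6
position: [0.4848, 0.3203, 0.0425]
tcp_rot: [[-0.853, 0.522, 0.0], [0.522, 0.853, 0.0], [-0.0, 0.0, -1.0]]
force: [-1.9, -2.3, 3.6]
opening: 0.001
grasp_force: 1.6
```

```bash
python3 -c "
from h import *
panel()"
```

```text
t 47.6 p [0.4848 0.3203 0.0425] R [[-0.853, 0.522, 0.0], [0.522, 0.853, 0.0], [-0.0, 0.0, -1.0]] F [-1.9 -2.3  3.6] op 0.001 gf 1.5900634811259806 q [ 22.4  41.6  96.    0.   42.4 -36.1]
box -0.014468109705671256 -0.001640519466028419 [-0.29  0.16  0.01]
panel -0.09 107 [-5.26822057e-04 -3.98969728e-04 -6.74262968e-05  1.14159902e-05]
panel -0.07 38 [-0.00079323 -0.00069139 -0.00058394 -0.00025346]
```

Emit:
move_arm([
  {"xyz":[0,2,0],"roll":0,"grip":0},
  {"xyz":[0,0,0],"roll":0,"grip":0},
  {"xyz":[0,1,0],"roll":0,"grip":0},
  {"xyz":[0,0,0],"roll":0,"grip":0},
  {"xyz":[0,0,0],"roll":0,"grip":0},
])

```text
time_s: 48.07
position: [0.4863, 0.3227, 0.0425]
tcp_rot: [[-0.853, 0.523, 0.0], [0.523, 0.853, 0.0], [-0.0, 0.0, -1.0]]
force: [-1.2, -2.6, 3.0]
opening: 0.003
grasp_force: 1.6
```

Emit:
move_arm([
  {"xyz":[0,-5,0],"roll":0,"grip":0},
  {"xyz":[0,-5,0],"roll":0,"grip":0},
  {"xyz":[0,0,0],"roll":0,"grip":0},
])

```text
time_s: 48.32
position: [0.4799, 0.3126, 0.0423]
tcp_rot: [[-0.853, 0.522, -0.002], [0.522, 0.853, -0.002], [0.001, -0.003, -1.0]]
force: [-1.2, -4.7, 2.2]
opening: 0.007
grasp_force: 2.7
```

```bash
python3 -c "
from h import *
panel()"
```

```text
t 48.32 p [0.4799 0.3126 0.0423] R [[-0.853, 0.522, -0.002], [0.522, 0.853, -0.002], [0.001, -0.003, -1.0]] F [-1.2 -4.7  2.2] op 0.007 gf 2.656057965941727 q [ 21.9  41.3  97.1  -0.1  41.8 -36.5]
box -0.0236319262196177 -0.0014420685102962995 [-0.73  0.09  0.01]
panel -0.09 93 [-0.00984995 -0.00886839 -0.00869976 -0.00866307]
panel -0.07 58 [-0.01056103 -0.01004159 -0.00964679 -0.00955255]
```

Emit:
move_arm([
  {"xyz":[0,2,0],"roll":0,"grip":0},
  {"xyz":[0,2,0],"roll":0,"grip":0},
  {"xyz":[0,2,0],"roll":0,"grip":0},
  {"xyz":[0,2,0],"roll":0,"grip":0},
  {"xyz":[0,2,0],"roll":0,"grip":0},
])

```text
time_s: 48.78
position: [0.4813, 0.3153, 0.0423]
tcp_rot: [[-0.854, 0.52, -0.012], [0.52, 0.854, -0.013], [0.004, -0.018, -1.0]]
force: [-6.2, -26.3, 13.8]
opening: 0.004
grasp_force: 14.2
```

Emit:
move_arm([
  {"xyz":[0,2,0],"roll":0,"grip":0},
  {"xyz":[0,2,0],"roll":0,"grip":0},
  {"xyz":[0,2,0],"roll":0,"grip":0},
  {"xyz":[0,2,0],"roll":0,"grip":0},
  {"xyz":[0,2,0],"roll":0,"grip":0},
])

```text
time_s: 49.2
position: [0.4903, 0.3298, 0.0422]
tcp_rot: [[-0.852, 0.523, -0.003], [0.523, 0.852, -0.002], [0.002, -0.003, -1.0]]
force: [-1.2, -4.2, 0.9]
opening: 0.005
grasp_force: 2.1
```

Emit:
move_arm([
  {"xyz":[0,2,0],"roll":0,"grip":0},
  {"xyz":[0,2,0],"roll":0,"grip":0},
  {"xyz":[0,0,0],"roll":0,"grip":0},
])

```text
time_s: 49.45
position: [0.491, 0.3311, 0.0422]
tcp_rot: [[-0.854, 0.521, -0.007], [0.521, 0.854, -0.007], [0.002, -0.009, -1.0]]
force: [-4.0, -14.2, 5.5]
opening: 0.009
grasp_force: 7.4
```

```bash
python3 -c "
from h import *
panel()
bot.capture('side')
for l in('stapler_mid','marker_1_mid','catch_post'):
    print(l,[(round(r['conf'],2),np.round(w('side',None,r['at']),3)) for r in bot.spot_in(l,'side')])
"
```

```text
t 49.45 p [0.491  0.3311 0.0422] R [[-0.854, 0.521, -0.007], [0.521, 0.854, -0.007], [0.002, -0.009, -1.0]] F [ -4.  -14.2   5.5] op 0.009 gf 7.364117307588458 q [ 23.3  42.3  93.9  -0.3  44.3 -35.1]
box -0.002012994096733334 -0.0012533975061212916 [-1.89  0.45 -0.09]
panel -0.09 91 [0.01144385 0.01162519 0.01168551 0.0117966 ]
panel -0.07 38 [0.01066296 0.0116811  0.01202776 0.01210271]
stapler_mid []
marker_1_mid []
catch_post [(0.53, array([0.461, 0.372, 0.085]))]
```

Emit:
move_arm([
  {"xyz":[0,-1,0],"roll":0,"grip":0},
  {"xyz":[0,-2,0],"roll":0,"grip":0},
  {"xyz":[0,-2,0],"roll":0,"grip":0},
  {"xyz":[0,-2,0],"roll":0,"grip":0},
  {"xyz":[0,-2,0],"roll":0,"grip":0},
])

```text
time_s: 50.12
position: [0.489, 0.3274, 0.0424]
tcp_rot: [[-0.853, 0.522, 0.001], [0.522, 0.853, 0.001], [-0.0, 0.001, -1.0]]
force: [-0.4, -0.9, -0.7]
opening: 0.008
grasp_force: 0.8
```

Emit:
move_arm([
  {"xyz":[0,-2,0],"roll":0,"grip":0},
  {"xyz":[0,-2,0],"roll":0,"grip":0},
  {"xyz":[0,-2,0],"roll":0,"grip":0},
  {"xyz":[0,-2,0],"roll":0,"grip":0},
  {"xyz":[0,0,0],"roll":0,"grip":0},
])

```text
time_s: 50.53
position: [0.485, 0.3201, 0.0428]
tcp_rot: [[-0.852, 0.523, 0.001], [0.523, 0.852, 0.001], [-0.001, 0.001, -1.0]]
force: [-0.1, 0.6, -0.6]
opening: 0.005
grasp_force: 0.0
```

Emit:
move_arm([
  {"xyz":[0,-4,0],"roll":0,"grip":0},
  {"xyz":[0,-4,0],"roll":0,"grip":0},
  {"xyz":[0,0,0],"roll":0,"grip":0},
])

```text
time_s: 50.78
position: [0.4798, 0.3125, 0.0425]
tcp_rot: [[-0.852, 0.523, -0.001], [0.523, 0.852, -0.0], [0.001, -0.001, -1.0]]
force: [-0.2, -1.4, -0.7]
opening: 0.003
grasp_force: 0.0
```

```bash
python3 -c "
from h import *
panel()"
```

```text
t 50.78 p [0.4798 0.3125 0.0425] R [[-0.852, 0.523, -0.001], [0.523, 0.852, -0.0], [0.001, -0.001, -1.0]] F [-0.2 -1.4 -0.7] op 0.003 gf 0.0 q [ 21.9  41.2  97.2  -0.   41.7 -36.6]
box -0.023742046799495993 -0.0014130297019420753 [ 0.01 -0.01  0.01]
panel -0.09 93 [0.00053586 0.00067278 0.00086851 0.00102226]
panel -0.07 42 [0.00125294 0.0016254  0.00511522 0.07463568]
```

```bash
python3 - <<'E'
from h import *
K=np.array([.5406,.3293]);pv=K+.045*BX
def A(t): g=np.radians(238.5)+t;return (pv[0]+.045*np.cos(g),pv[1]+.045*np.sin(g))
k=A(1.5);s=st();p0=np.array(s['position']);r=box(-.06,0)
print(k)
plan([(r[0],r[1],.06,148),(r[0],r[1],.175,148),(k[0],k[1],.175,144.4)],32)
print('arc')
W=[(*A(t),.108,58.5+np.degrees(t)) for t in np.arange(1.38,-.2,-.12)]
plan(W,32,p=np.array([k[0],k[1],.108]),a=144.4)
E
```

```text
t 50.83 p [0.4802 0.3128 0.0426] R [[-0.852, 0.523, -0.0], [0.523, 0.852, -0.0], [0.0, -0.0, -1.0]] F [-0.2 -0.4  0.2] op 0.005 gf 0.0 q [ 21.9  41.2  97.2   0.   41.7 -36.6]
(np.float64(0.6006983969251489), np.float64(0.34151557670893307))
[{"xyz": [1, -18, -9], "roll": 0.005, "grip": 32}, {"xyz": [0, -19, -8], "roll": 0.005, "grip": 32}, {"xyz": [0, 0, -38], "roll": 0.0, "grip": 32}, {"xyz": [0, 0, -39], "roll": 0.0, "grip": 32}, {"xyz": [0, 0, -38], "roll": 0.0, "grip": 32}]
[{"xyz": [-22, 31, 0], "roll": 0.015, "grip": 32}, {"xyz": [-21, 32, 0], "roll": 0.015, "grip": 32}, {"xyz": [-21, 32, 0], "roll": 0.015, "grip": 32}, {"xyz": [-21, 32, 0], "roll": 0.015, "grip": 32}]
ends [0.6008 0.3411 0.1746] 144.47
arc
[{"xyz": [0, -5, 0], "roll": 0.12, "grip": 32}, {"xyz": [1, -6, 0], "roll": 0.12, "grip": 32}, {"xyz": [0, -5, 0], "roll": 0.12, "grip": 32}, {"xyz": [0, -6, 0], "roll": 0.12, "grip": 32}, {"xyz": [1, -5, 0], "roll": 0.12, "grip": 32}]
[{"xyz": [0, -5, 0], "roll": 0.12, "grip": 32}, {"xyz": [0, -6, 0], "roll": 0.12, "grip": 32}, {"xyz": [1, -5, 0], "roll": 0.12, "grip": 32}, {"xyz": [0, -5, 0], "roll": 0.12, "grip": 32}, {"xyz": [0, -6, 0], "roll": 0.12, "grip": 32}]
[{"xyz": [1, -5, 0], "roll": 0.12, "grip": 32}, {"xyz": [0, -6, 0], "roll": 0.12, "grip": 32}, {"xyz": [0, -5, 0], "roll": 0.12, "grip": 32}, {"xyz": [1, -5, 0], "roll": 0.12, "grip": 32}]
ends [0.5346 0.3344 0.108 ] 48.14
```

Emit:
move_arm([
  {"xyz":[1,-18,-9],"roll":0.005,"grip":0},
  {"xyz":[0,-19,-8],"roll":0.005,"grip":0},
  {"xyz":[0,0,-38],"roll":0,"grip":0},
  {"xyz":[0,0,-39],"roll":0,"grip":32},
  {"xyz":[0,0,-38],"roll":0,"grip":32},
])

```text
time_s: 51.25
position: [0.4597, 0.2817, 0.1756]
tcp_rot: [[-0.847, 0.532, -0.001], [0.532, 0.847, -0.0], [0.001, -0.001, -1.0]]
force: [1.2, 0.2, 0.5]
opening: 0.083
grasp_force: 0.0
```

Emit:
move_arm([
  {"xyz":[-22,31,0],"roll":0.015,"grip":32},
  {"xyz":[-21,32,0],"roll":0.015,"grip":32},
  {"xyz":[-21,32,0],"roll":0.015,"grip":32},
  {"xyz":[-21,32,0],"roll":0.015,"grip":32},
  {"xyz":[0,0,0],"roll":0,"grip":32},
])

```text
time_s: 51.67
position: [0.6089, 0.3438, 0.1749]
tcp_rot: [[-0.813, 0.582, 0.01], [0.582, 0.813, 0.004], [-0.006, 0.009, -1.0]]
force: [0.8, -0.1, 0.7]
opening: 0.311
grasp_force: 0.0
```

Emit:
move_arm([
  {"xyz":[0,0,0],"roll":0,"grip":32},
  {"xyz":[0,0,0],"roll":0,"grip":32},
  {"xyz":[0,0,0],"roll":0,"grip":32},
])

```text
time_s: 51.92
position: [0.5993, 0.341, 0.1741]
tcp_rot: [[-0.814, 0.581, -0.003], [0.581, 0.814, -0.001], [0.002, -0.002, -1.0]]
force: [0.6, -0.2, 0.1]
opening: 0.32
grasp_force: 0.0
```

```bash
python3 - <<'E'
from h import *
s=st();panel();s,a,d=cap('side');P=cloud('side',s,d);q=P[...,:2]-F0;X=q@BX;Y=q@BY
m=(P[...,2]>.1)&(P[...,2]<.131)&(X>.04)&(X<.1)&(Y<-.06)&(Y>-.12);print('knob',m.sum(),X[m].mean(),Y[m].mean())
plan([(.6007,.3415,.108,144.4)],32)
E
```

```text
t 51.92 p [0.5993 0.341  0.1741] R [[-0.814, 0.581, -0.003], [0.581, 0.814, -0.001], [0.002, -0.002, -1.0]] F [ 0.6 -0.2  0.1] op 0.32 gf 0.0 q [ 20.4  38.2  74.5   0.   67.4 -34.1]
t 51.92 p [0.5993 0.341  0.1741] R [[-0.814, 0.581, -0.003], [0.581, 0.814, -0.001], [0.002, -0.002, -1.0]] F [ 0.6 -0.2  0.1] op 0.32 gf 0.0 q [ 20.4  38.2  74.5   0.   67.4 -34.1]
box 0.06289195394319781 -0.08843195828600685 [-0.03  0.03 -0.04]
panel -0.09 46 [0.00070991 0.00106336 0.00109065 0.00139439]
panel -0.07 49 [-0.00052888  0.00072002  0.00099465  0.00114985]
knob 125 0.06770889577881986 -0.08861958305382277
[{"xyz": [0, 0, 33], "roll": 0.0, "grip": 32}, {"xyz": [-1, 1, 34], "roll": 0.0, "grip": 32}]
ends [0.601  0.3414 0.1076] 144.5
```

Emit:
move_arm([
  {"xyz":[0,1,30],"roll":0,"grip":38},
  {"xyz":[-1,2,25],"roll":0,"grip":38},
  {"xyz":[0,0,11],"roll":0,"grip":38},
  {"xyz":[0,0,0],"roll":0,"grip":32},
  {"xyz":[0,0,0],"roll":0,"grip":32},
])

```text
time_s: 52.43
position: [0.603, 0.3432, 0.1085]
tcp_rot: [[-0.814, 0.581, -0.001], [0.581, 0.814, -0.0], [0.001, -0.001, -1.0]]
force: [1.4, -0.8, 1.0]
opening: 0.335
grasp_force: 0.0
```

Emit:
move_arm([
  {"xyz":[0,-5,0],"roll":0.12,"grip":32},
  {"xyz":[1,-6,0],"roll":0.12,"grip":32},
  {"xyz":[0,-5,0],"roll":0.12,"grip":32},
  {"xyz":[0,-6,0],"roll":0.12,"grip":32},
  {"xyz":[1,-5,0],"roll":0.12,"grip":32},
])

```text
time_s: 52.85
position: [0.5849, 0.3279, 0.1112]
tcp_rot: [[-0.338, 0.941, 0.007], [0.941, 0.338, 0.002], [-0.001, 0.007, -1.0]]
force: [4.2, -0.5, -1.7]
opening: 0.318
grasp_force: 1.4
```

Emit:
move_arm([
  {"xyz":[0,-5,0],"roll":0.12,"grip":32},
  {"xyz":[0,-6,0],"roll":0.12,"grip":32},
  {"xyz":[1,-5,0],"roll":0.12,"grip":32},
  {"xyz":[0,-5,0],"roll":0.12,"grip":32},
  {"xyz":[0,-6,0],"roll":0.12,"grip":32},
])

```text
time_s: 53.27
position: [0.559, 0.3251, 0.1114]
tcp_rot: [[0.252, 0.968, 0.008], [0.968, -0.252, 0.0], [0.002, 0.008, -1.0]]
force: [3.7, -3.9, -0.2]
opening: 0.317
grasp_force: 1.8
```

Emit:
move_arm([
  {"xyz":[1,-5,0],"roll":0.12,"grip":32},
  {"xyz":[0,-6,0],"roll":0.12,"grip":32},
  {"xyz":[0,0,0],"roll":0,"grip":32},
])

```text
time_s: 53.52
position: [0.5465, 0.33, 0.111]
tcp_rot: [[0.471, 0.882, 0.004], [0.882, -0.471, 0.0], [0.002, 0.003, -1.0]]
force: [-0.2, -1.3, 1.6]
opening: 0.32
grasp_force: 0.6
```

```bash
python3 - <<'E'
from h import *
s=st();q=np.array(s['position'])[:2]-F0;print('box',q@BX,q@BY)
K=np.array([.5406,.3293]);pv=K+.045*BX
print([np.round((pv[0]+.045*np.cos(np.radians(238.5)+t),pv[1]+.045*np.sin(np.radians(238.5)+t)),4) for t in(.06,0,-.12,-.18)])
E
```

```text
t 53.52 p [0.5465 0.33   0.111 ] R [[0.471, 0.882, 0.004], [0.882, -0.471, 0.0], [0.002, 0.003, -1.0]] F [-0.2 -1.3  1.6] op 0.32 gf 0.6132100895047188 q [21.1 38.9 85.6 -0.1 55.4 49.3]
box 0.02598788162377245 -0.04915060467667031
[array([0.5429, 0.328 ]), array([0.5406, 0.3293]), array([0.5362, 0.3324]), array([0.5341, 0.3341])]
```

Emit:
move_arm([
  {"xyz":[-1,-5,0],"roll":0,"grip":32},
  {"xyz":[-1,-4,0],"roll":0,"grip":32},
  {"xyz":[0,-2,0],"roll":0,"grip":32},
  {"xyz":[0,0,0],"roll":0,"grip":32},
])

```text
time_s: 53.85
position: [0.5358, 0.3339, 0.1095]
tcp_rot: [[0.468, 0.884, 0.003], [0.884, -0.468, 0.001], [0.002, 0.002, -1.0]]
force: [2.7, -3.0, 2.1]
opening: 0.321
grasp_force: 1.6
```

Emit:
move_arm([
  {"xyz":[0,-2,0],"roll":0,"grip":32},
  {"xyz":[0,-2,0],"roll":0,"grip":32},
  {"xyz":[0,0,0],"roll":0,"grip":32},
])

```text
time_s: 54.1
position: [0.5355, 0.3342, 0.1095]
tcp_rot: [[0.468, 0.884, 0.008], [0.884, -0.468, -0.002], [0.002, 0.008, -1.0]]
force: [8.1, -7.2, 2.0]
opening: 0.318
grasp_force: 5.2
```

```bash
python3 - <<'E'
from h import *
s=st();q=np.array(s['position'])[:2]-F0;print('box',q@BX,q@BY)
E
```

```text
t 54.1 p [0.5355 0.3342 0.1095] R [[0.468, 0.884, 0.008], [0.884, -0.468, -0.002], [0.002, 0.008, -1.0]] F [ 8.1 -7.2  2. ] op 0.318 gf 5.192304700613022 q [22.  38.5 86.9 -0.3 54.3 50.1]
box 0.023764061877090074 -0.037586400096024215
```

Emit:
move_arm([
  {"xyz":[0,5,0],"roll":0,"grip":36},
  {"xyz":[0,4,0],"roll":0,"grip":40},
  {"xyz":[0,0,-25],"roll":0,"grip":40},
  {"xyz":[0,0,-35],"roll":0,"grip":40},
  {"xyz":[-20,0,-30],"roll":0,"grip":40},
])

```text
time_s: 54.52
position: [0.5303, 0.3161, 0.1987]
tcp_rot: [[0.468, 0.884, -0.001], [0.884, -0.468, 0.003], [0.002, -0.002, -1.0]]
force: [2.0, -0.3, 0.6]
opening: 0.403
grasp_force: 0.0
```

Emit:
move_arm([
  {"xyz":[-20,0,0],"roll":0,"grip":40},
  {"xyz":[0,0,0],"roll":0,"grip":40},
  {"xyz":[0,0,0],"roll":0,"grip":40},
])

```text
time_s: 54.77
position: [0.5191, 0.2959, 0.1983]
tcp_rot: [[0.47, 0.882, -0.002], [0.882, -0.47, 0.001], [-0.001, -0.002, -1.0]]
force: [0.6, 0.4, -0.7]
opening: 0.401
grasp_force: 0.0
```

```bash
python3 - <<'E'
from h import *
st();s,a,d=cap('wrist','w20');P=cloud('wrist',s,d);q=P[...,:2]-F0;X=q@BX;Y=q@BY;z=P[...,2]
k=(z>.108)&(z<.14)&(d>.08)&(X>0)&(X<.09)&(abs(Y+.05)<.05);print('knob',k.sum(),cv2.minAreaRect(np.stack([X[k],Y[k]],1).astype(np.float32)))
m=(z>.08)&(z<.09)&(abs(Y)<.1)&(X>-.08);print('front edge',np.percentile(X[m],[.3,1]))
s,a,d=cap('top');P=cloud('top',s,d)
for l in('mouse_mid','glass_mug'): 
    for r in bot.trace(l,'top'): mm=r['mask']&(d>0);print(l,r['conf'],cv2.minAreaRect(P[mm][:,:2].astype(np.float32)))
E
```

```text
t 54.77 p [0.5191 0.2959 0.1983] R [[0.47, 0.882, -0.002], [0.882, -0.47, 0.001], [-0.001, -0.002, -1.0]] F [ 0.6  0.4 -0.7] op 0.401 gf 0.0 q [18.9 29.8 87.5  0.1 62.8 47. ]
knob 512 ((0.022388508543372154, -0.04381168633699417), (0.015346451662480831, 0.015354516915977001), 15.847412109375)
front edge [0.00108512 0.00229091]
mouse_mid 0.88 ((0.599215030670166, 0.024096548557281494), (0.060021378099918365, 0.10571278631687164), 7.513787746429443)
glass_mug 0.66 ((0.5999978184700012, -0.24089200794696808), (0.0938800796866417, 0.07255034148693085), 77.90877532958984)
```

View pics/w20.png

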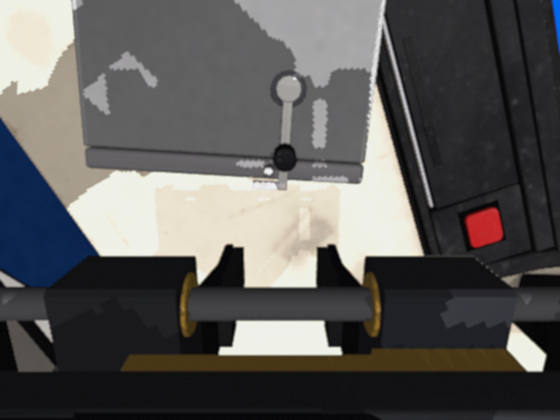

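The drawer is shut: its front edge measures about +0.001 m, so it is latched. The knob at pixel (285,157) is back within 1 mm of where it started. The hook at (268,183) sits in front of the post at (268,171), and the mouse is where it was.

```bash
python3 -c "
from rig import bot
print(bot.hand_in())"
```

```text
the job is handed in; nothing more can be done
None
```

The three markers and the stapler are in the drawer, which is pushed home and latched with the hasp back over its post; the job is handed in at about 55 s, though closing took three pushes, the first of which met an unexplained resistance of about 48 N sideways (55 N in all).

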